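Build the staggered seed-drying tower

TASK

Set up the seed-drying tower on the stand: stack all the loose trays on its bottom tray, lengthwise in line with it and staggered so that air gets into each, the first set over about 36 mm towards the end with the brass pull, the next back in line with the stand, and so on in turn, each with its foot down inside the rim of the tray below and its panel level on that rim. Then put the cover squarely on the top tray, its foot inside the rim, and pile all the matchboxes on it in one column, lengthwise on the middle of the cover and flush with one another. Leave the jar, the dropper bottle and the brush standing where they are.

Things in the scene. Friction and masses are not known exactly. Their poses are not given: they have to be found in the camera images.
- base: fixed stand: dark board 230 x 90 mm (long along x) with the bottom tray built on, centred, 160 x 62 mm outside, 150 x 52 mm inside, rim 34 mm above the table. A low brass pull loop at its +x end reaches to x = +140 mm. Origin: centre of the underside, on the table, z up. Trays seated on it in turn have their origins at z = 29, 54, 79 mm; the cover follows 25 mm above the last tray's
- tray_1: open wooden tray, 160 x 62 mm (long along x), 30 mm high with rim at z = 30 mm, about 160 g; walls 5 mm, inside 150 x 52 mm. Under its floor panel (underside z = 5 mm) is a centred foot block 72 x 42 x 5 mm, which drops inside the rim below (5 mm play at either side; meets the end wall when set over 39 mm). Ends alike. Origin: centre of the foot's underside, z up. Two or three trays are present
- tray_2: open wooden tray, 160 x 62 mm (long along x), 30 mm high with rim at z = 30 mm, about 160 g; walls 5 mm, inside 150 x 52 mm. Under its floor panel (underside z = 5 mm) is a centred foot block 72 x 42 x 5 mm, which drops inside the rim below (5 mm play at either side; meets the end wall when set over 39 mm). Ends alike. Origin: centre of the foot's underside, z up. Two or three trays are present
- tray_3: open wooden tray, 160 x 62 mm (long along x), 30 mm high with rim at z = 30 mm, about 160 g; walls 5 mm, inside 150 x 52 mm. Under its floor panel (underside z = 5 mm) is a centred foot block 72 x 42 x 5 mm, which drops inside the rim below (5 mm play at either side; meets the end wall when set over 39 mm). Ends alike. Origin: centre of the foot's underside, z up. Two or three trays are present
- cover: flat wooden cover for the top tray, plate 164 x 66 x 10 mm (long along its x) with a foot block 140 x 42 mm, 5 mm deep, centred beneath, which drops inside a tray's rim (5 mm play all round); 15 mm high overall, about 140 g. The two ends are alike. Origin: centre of the foot's underside, z up; the plate's top is at z = 15 mm
- box_1: closed matchbox (red top, for storing seeds), 110 x 57 x 20 mm (one more adds 21 mm to a pile), long along its x, lying flat; about 50 g; it cannot be opened. Origin: centre of its underside, z up. Three or four are present, all the same
- box_2: closed matchbox (red top, for storing seeds), 110 x 57 x 20 mm (one more adds 21 mm to a pile), long along its x, lying flat; about 50 g; it cannot be opened. Origin: centre of its underside, z up. Three or four are present, all the same
- box_3: closed matchbox (red top, for storing seeds), 110 x 57 x 20 mm (one more adds 21 mm to a pile), long along its x, lying flat; about 50 g; it cannot be opened. Origin: centre of its underside, z up. Three or four are present, all the same
- box_4: closed matchbox (red top, for storing seeds), 110 x 57 x 20 mm (one more adds 21 mm to a pile), long along its x, lying flat; about 50 g; it cannot be opened. Origin: centre of its underside, z up. Three or four are present, all the same
- jar: glass jar with a dark lid, 65 mm across, 86 mm high, standing beyond the stand; leave alone
- dropper: small dropper bottle, 34 mm across, 102 mm high, standing at the left edge; leave alone
- brush: grey scrubbing brush with a bow handle, 30 x 85 x 55 mm, on its bristles at the right near the robot; leave alone
Things that resemble listed ones, but are neither listed nor needed, are in the scene too. What is shaped like the box_2 but black is not meant.

How it is judged:
By the outcome, as a careful person would: the job done as asked, in the order asked, and still so for the second after the job is handed in, with the robot touching nothing.
Of tray_1, tray_2, tray_3 only 2 to 3 are there at a start; the rules pass over those that are not, and their reading is None.
Of box_1, box_2, box_3, box_4 only 3 to 4 are there at a start; the rules pass over those that are not, and their reading is None.
At some moment in a run one of tray_1, tray_2, tray_3, cover may be knocked a few centimetres aside while the robot is not near it.
Once in a run the grip may slacken for a moment while it holds something.
It also fails if it takes over 210 s, if anything falls off the work surface, if the arm or the gripper's body presses on something with over 40 N, if the wrist force passes 120 N, or if a joint passes its speed limit or range.

ROBOT

A 6-joint arm with a two-finger parallel gripper is mounted at the origin on a cart in front of the work surface, level with it; the furniture and walls round the work are solid. World frame = base frame: x ahead of the robot, y to its left, z up, the work surface at z = 0. Lengths are in m, angles in rad, forces in N, time in s.
With the tool pointing down it reaches from about 0.35 to 0.775 m from the base axis. Payload 7.3 kg.
Tool frame: the origin (TCP) lies midway between the tips of the shut fingers; the grasp point (between the pads) lies 19 mm behind it; z points along the fingers, y is the line along which they close (so a half turn about z gives the same grasp; the last joint's range is limited). The gripper opens to 92 mm and grips with 3 to 60 N. Pads are 19 mm wide; open, the fingers measure 130 mm over their backs; the gripper's body (75 mm by 190 mm) begins 47 mm behind the grasp point.
Start: joints at [1.046, 0.342, 1.524, -0, 1.275, -0.146], TCP at [0.194, 0.488, 0.193] pointing down, gripper open.
Joint ranges: [-2.53, 2.53], [-0.77, 2.02], [0.04, 2.7], [-1, 4.14], [0.28, 2.66], [-3.11, 3.11]. Speed limits (rad/s): [2.57, 2.57, 3.14, 3.14, 3.14, 3.14].

INTERFACE

Orientations are given as [roll, pitch, yaw] about the fixed x, y, z axes, in that order (R = Rz(yaw) Ry(pitch) Rx(roll)).
In Python, from cell import monitor, vision, workorder gives the robot as it stands.
- The arm moves only by the tool move_arm, never from a script. Its argument "rows" is a list of rows, each a list of 5 numbers: the shift along the world's x, y, z in mm, then the turn about the world's z in rad, then the closure, from -1 (fully open) to 1 (shut). A call has 1 to 12 rows; each row shifts and turns the commanded pose from where the row before left it; what a row does not reach is not made up. A row lasts 1/10 s, in which the tool goes at most 50 mm and 8.59 degrees, less where a joint would pass 70% of its speed; a pose out of reach is approached as far as the arm can. A call is refused whole if a number of a shift passes 50 or a number of a turn 0.15, either way. A call with a gripper value outside its range is refused whole. The fingers move at their own pace and stop on an object; "newtons" is the grip in N (left out, the last holds). Time passes only in rows, so rows that do not move let the fingers close. It gives the time, the measured TCP pose, the force, the opening and the grip force at its end, in the units of the state.
- monitor.observe(): the state, without advancing time (a new reading comes with each control period).
- vision.read_camera(name): name is "scene" or "top" or "wrist"; returns the picture (384x512x3 uint8, red, green, blue); there is no depth.
- vision.get_calibration(name): a dict with "K" (3x3 intrinsics, pixels), "k1" (the pictures are not rectified: a ray, as slopes to the right and down, at radius r is drawn at 1 + k1 r^2 times it, then the intrinsics apply), "T" (4x4, takes a point from camera to world coordinates); the wrist camera has in their place "mount" (4x4, takes a point from camera to tool coordinates, whose origin is the TCP and whose axes are the flange's). Camera axes: x right, y up, looking along -z (the intrinsics and any distortion apply to the point x, -y, -z); pixel columns grow to the right and rows downward; lengths in m; the calibration is good to about 2 mm. A picture is of the moment at which its call begins: read the wrist's pose just before it. get_calibration takes no time and is no camera call.
- workorder.hand_in(): hands the job in; it is judged then, once.
The state is a dict: "time": time; "qpos": joint angles; "qvel": joint speeds; "joint_efforts": joint torques, N m; "tool_pos": TCP position; "tool_rot": TCP orientation; "contact_force": force on the tool from outside, world axes, zero at the start; "torque": the same for the moment, N m; "opening": finger opening in m; "grip_force": force on a finger pad.
Only numpy, scipy, OpenCV 4.12 (cv2) and the standard library are available. Lean on these libraries where they do the work, as an engineer would, in place of code of your own. Each camera call takes 0.05 s, during which the arm holds its last target. There are 200 camera calls.

## Working session

There is one attempt and no reset: what is moved stays moved. The work goes in short steps, Python scripts to look and compute and a tool call to move; the robot and the scene stay as the last step left them, time stands still between calls to the robot, and variables do not carry over. Pictures are saved under pics/ and viewed, at most 14 in all, crops included, and the job is handed in when it is done.

Besides the shell and the picture viewer there is one more tool, called after "Emit:" as name(argument=value, ...) on one line, values as JSON. move_arm: Moves the arm, as the interface text tells. Its arguments: {"type":"object","properties":{"rows":{"type":"array","items":{"type":"array","items":{"type":"number"}}},"newtons":{"type":"number"}},"required":["rows"]}

```bash
mkdir -p pics; ls; python3 - <<'E'
from cell import monitor, vision, workorder
import cv2,numpy as np
a=vision.read_camera("scene");b=vision.read_camera("top")
cv2.imwrite("pics/s0.png",a[:,:,::-1]);cv2.imwrite("pics/t0.png",cv2.resize(b[:,:,::-1],(800,600),interpolation=cv2.INTER_CUBIC))
np.save("t0.npy",b)
for n in("scene","top","wrist"):print(n,vision.get_calibration(n))
print(monitor.observe())
E
```

```text
pics
scene {'K': array([[437.2183985 ,   0.        , 255.31502409],
       [  0.        , 437.2183985 , 187.25195889],
       [  0.        ,   0.        ,   1.        ]]), 'k1': 0.013360779586702943, 'T': array([[ 0.74429693,  0.40603377, -0.53024396, -0.16308909],
       [-0.66742829,  0.48039902, -0.56899584, -0.72554621],
       [ 0.02369715,  0.77740167,  0.62855794,  0.89491934],
       [ 0.        ,  0.        ,  0.        ,  1.        ]])}
top {'K': array([[432.78071575,   0.        , 255.49988762],
       [  0.        , 432.78071575, 192.64590646],
       [  0.        ,   0.        ,   1.        ]]), 'k1': -0.1613166535022499, 'T': array([[-0.00796817,  0.9768914 , -0.21358768,  0.26702934],
       [-0.99996027, -0.00863781, -0.00220211,  0.04121807],
       [-0.00399615,  0.21356165,  0.97692142,  1.33980218],
       [ 0.        ,  0.        ,  0.        ,  1.        ]])}
wrist {'K': array([[273.76657768,   0.        , 258.57859099],
       [  0.        , 273.76657768, 186.77488389],
       [  0.        ,   0.        ,   1.        ]]), 'k1': -0.03085266854203805, 'mount': ar
[... 316 characters left out ...]
     1.00000000e+00]])}
{'time': 0.1, 'qpos': array([ 1.04597409e+00,  3.42667857e-01,  1.52487968e+00, -8.84920862e-07,
        1.27540966e+00, -1.46002122e-01]), 'qvel': array([ 0.00220867, -0.00325064, -0.00143384,  0.00018328, -0.00083025,
        0.00121569]), 'joint_efforts': array([ 1.25184466e-03, -4.32003486e+01, -2.44693923e+01,  7.19149760e-02,
        5.26743138e-02, -4.30763521e-05]), 'tool_pos': array([0.19393983, 0.48744294, 0.1925214 ]), 'tool_rot': array([-3.14024250e+00, -1.97683044e-04,  2.76277266e+00]), 'contact_force': array([ 0.1867286 , -0.41419843,  0.13492533]), 'torque': array([0.05082544, 0.01069438, 0.05432022]), 'grip_force': 0.0, 'opening': 0.09172984560370563}
```

View pics/t0.png

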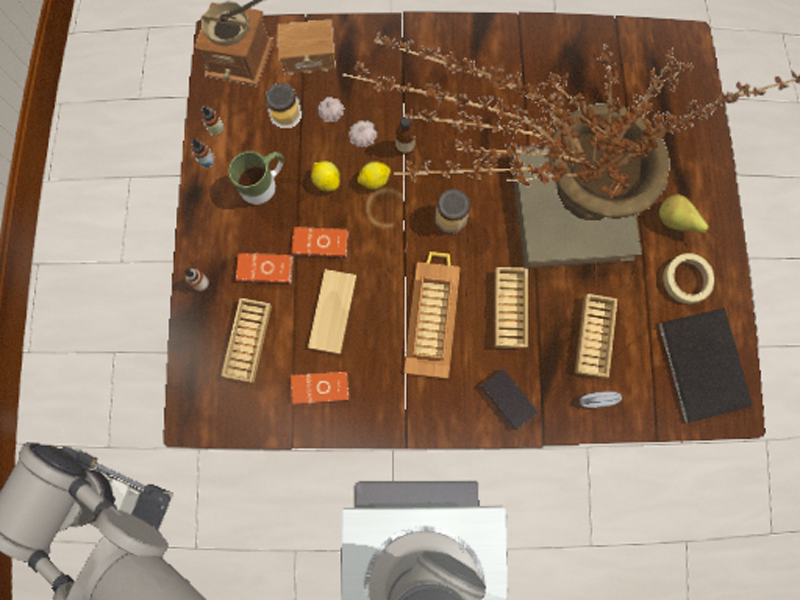

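View pics/s0.png

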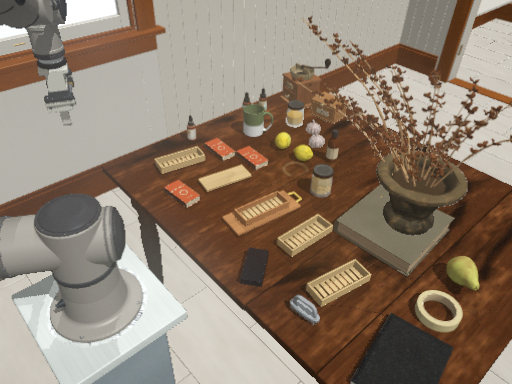

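The top view (800x600 pixels) shows three trays at (246,340), (512,307) and (597,335). The cover is at (333,312), the stand at (434,315) with its pull towards +x, and the red boxes at (320,241), (264,267) and (320,387).

```bash
cat > h.py <<'E'
import numpy as np,cv2
from scipy.optimize import least_squares
from scipy.spatial.transform import Rotation as R
from cell import monitor,vision,workorder
F=np.diag([1,-1,-1,1.])
def cam(n):
    c=vision.get_calibration(n)
    if n!="wrist": T=c["T"]
    else:
        s=monitor.observe();W=np.eye(4);W[:3,:3]=R.from_euler("xyz",s["tool_rot"]).as_matrix();W[:3,3]=s["tool_pos"]
        T=W@c["mount"]
    return c["K"],np.array([c["k1"],0,0,0.]),np.linalg.inv(T@F)
def shoot(n):
    C=cam(n); return vision.read_camera(n),C
def proj(C,P):
    K,d,M=C;return cv2.projectPoints(np.asarray(P,float).reshape(-1,1,3),cv2.Rodrigues(M[:3,:3])[0],M[:3,3],K,d)[0].reshape(-1,2)
def unproj(C,uv,z):
    K,d,M=C;n=cv2.undistortPoints(np.array([[uv]],float),K,d).ravel()
    W=np.linalg.inv(M);r=W[:3,:3]@[n[0],n[1],1];return W[:3,3]+r*(z-W[2,3])/r[2]
def box(lx,ly,z0,z1): return [(sx*lx/2,sy*ly/2,z) for sx in(-1,1) for sy in(-1,1) for z in(z0,z1)]
SH=dict(tray=box(.16,.062,.005,.03),cover=box(.164,.066,.005,.015),box=box(.11,.057,0,.02),
 rim=box(.16,.062,.009,.034),base=box(.23,.09,0,.009))
def mask(im,kind):
    h=cv2.cvtColor(im,cv2.COLOR_RGB2HSV);H,S,V=[h[...,i].astype(int) for i in range(3)]
    red=((H<12)|(H>174))&(S>150)&(V>170)
    if kind=="box": m=red|((V>170)&(S<120))
    elif kind=="base": m=(V>140)
    else: m=(V>150)&(H>12)&(H<32)
    return cv2.morphologyEx(m.astype(np.uint8),cv2.MORPH_CLOSE,np.ones((3,3)))
def contour(im,kind,uv):
    cs,_=cv2.findContours(mask(im,kind),cv2.RETR_EXTERNAL,cv2.CHAIN_APPROX_NONE)
    cs=[c for c in cs if len(c)>30]
    return max(cs,key=lambda c:cv2.pointPolygonTest(c,tuple(map(float,uv)),True))[:,0].astype(float)
def hull(C,P,p,z):
    c,s=np.cos(p[2]),np.sin(p[2]);P=np.array(P)
    return cv2.convexHull(proj(C,np.c_[p[0]+c*P[:,0]-s*P[:,1],p[1]+s*P[:,0]+c*P[:,1],P[:,2]+z]).astype(np.float32))
def fit(im,C,kind,uv,th,z=0.,shape=None):
    """pose x,y,yaw of an object seen round pixel uv, its origin at height z"""
    ct=contour(im,kind,uv);P=SH[shape or kind];h0,w0=im.shape[:2]
    ct=ct[(ct[:,0]>1)&(ct[:,0]<w0-2)&(ct[:,1]>1)&(ct[:,1]<h0-2)]
    def f(p):
        h=hull(C,P,p,z);return [cv2.pointPolygonTest(h,tuple(q),True)-.5 for q in ct]
    best=None
    for t in np.atleast_1d(th):
        r=least_squares(f,[*unproj(C,uv,z+.02)[:2],t],x_scale=[.01,.01,.1],diff_step=1e-3,loss="soft_l1",f_scale=.7)
        if best is None or r.cost<best.cost:best=r
    return best.x,np.median(np.abs(f(best.x))),len(ct)
E
python3 - <<'E'
from h import *
im=np.load("t0.npy");C=cam("top");k=1/1.5625
for n,kind,uv,th in [("trayL","tray",(246,340),[-.1]),("trayM","tray",(512,307),[0]),("trayR","tray",(597,335),[0]),("cover","cover",(333,312),[0]),
 ("base","base",(420,365),[0]),("b1","box",(320,241),[1.57]),("b2","box",(264,267),[1.57]),("b3","box",(320,387),[1.57])]:
    p,e,m=fit(im,C,kind,np.array(uv)*k,th);print(n,p.round(4),round(e,2),m)
print(unproj(C,np.array((434,318))*k,.034),unproj(C,np.array((452,200))*k,.086),unproj(C,np.array((196,270))*k,.1),unproj(C,np.array((600,400))*k,.05),unproj(C,np.array((506,398))*k,.02))
m=np.zeros_like(im)
for kind,b in(("tray",0),("base",1),("box",2)): m[...,b]=mask(im,kind)*255
cv2.imwrite("pics/m.png",cv2.resize(m[120:290,90:430],(800,400)))
E
```

```text
trayL [ 0.4807  0.3514 -0.1945] 0.26 137
trayM [ 0.5439 -0.1797  0.    ] 0.38 137
trayR [ 0.4838 -0.3523 -0.1836] 0.56 135
cover [0.5403 0.1805 0.    ] 1.65 138
base [0.407  0.59   0.4326] 130.83 791
b1 [0.6873 0.2077 1.5097] 0.95 98
b2 [0.6327 0.3228 1.5045] 0.87 99
b3 [0.386  0.2034 1.6424] 0.4 102
[ 0.5177167  -0.02396068  0.034     ] [ 0.7439937  -0.06159645  0.086     ] [0.60275461 0.43533695 0.1       ] [ 0.35067607 -0.34057711  0.05      ] [ 0.36015155 -0.16247876  0.02      ]
```

View pics/m.png

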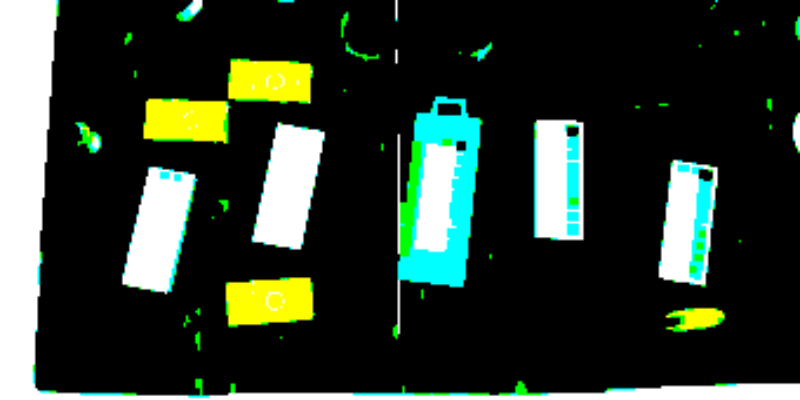

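The masks separate everything cleanly. I'll fix the fit's step scaling and move the wrist camera over the stand.

Emit:
move_arm(rows=[[25,-43,0,0.033,-1],[25,-43,0,0.033,-1],[25,-43,0,0.033,-1],[25,-43,0,0.033,-1],[25,-43,0,0.033,-1],[25,-43,0,0.033,-1],[25,-43,0,0.033,-1],[25,-43,0,0.033,-1],[25,-43,0,0.033,-1],[25,-43,0,0.033,-1],[25,-43,0,0.033,-1],[25,-43,0,0.033,-1]], newtons=25)

```text
time: 1.3
tool_pos: [0.4946, -0.0302, 0.1929]
tool_rot: [3.141, -0.0, -3.123]
contact_force: [0.8, 1.0, 0.5]
opening: 0.0915
grip_force: 0.0
```

Emit:
move_arm(rows=[[0,-30,0,0,-1],[0,-30,0,0,-1],[0,0,0,0,-1],[0,0,0,0,-1]])

```text
time: 1.7
tool_pos: [0.4938, -0.0884, 0.1927]
tool_rot: [3.141, -0.001, -3.126]
contact_force: [0.1, 0.6, 0.5]
opening: 0.0917
grip_force: 0.0
```

```bash
python3 - <<'E'
s=open("h.py").read()
s=s.replace('''    def f(p):
        h=hull''','''    def f(p,s=1):
        h=hull''')
s=s.replace('''r=least_squares(f,[*unproj(C,uv,z+.02)[:2],t],x_scale=[.01,.01,.1],diff_step=1e-3,loss="soft_l1",f_scale=.7)
''','''p0=np.r_[unproj(C,uv,z+.02)[:2],t];k=np.array([.05,.05,.5])
        r=least_squares(lambda q:f(p0+k*(q-1)),np.ones(3),diff_step=3e-3,loss="soft_l1",f_scale=.7);r.x=p0+k*(r.x-1)
''').replace("def f(p,s=1)","def f(p)")
s=s.replace('''elif kind=="base": m=(V>140)''','''elif kind in("base","rim"): m=(V>130)&(S>60)&(H<32)''')
open("h.py","w").write(s)
E
python3 - <<'E'
from h import *
im=np.load("t0.npy");C=cam("top");k=1/1.5625
for n,kind,uv,th in [("trayL","tray",(246,340),[-.1]),("trayM","tray",(512,307),[0]),("trayR","tray",(597,335),[0]),("cover","cover",(333,312),[0]),
 ("base","base",(436,365),[0]),("b1","box",(320,241),[1.57]),("b2","box",(264,267),[1.57]),("b3","box",(320,387),[1.57])]:
    p,e,m=fit(im,C,kind,np.array(uv)*k,th);print(n,p.round(4),round(e,2),m)
s=monitor.observe();print(s["time"],s["tool_pos"],s["tool_rot"])
im,C=shoot("wrist");np.save("w1.npy",im)
cv2.imwrite("pics/w1.png",im[:,:,::-1])
E
```

```text
trayL [ 0.4806  0.3514 -0.1945] 0.26 137
trayM [ 0.5441 -0.1798 -0.0463] 0.08 137
trayR [ 0.4838 -0.3523 -0.1837] 0.56 135
cover [ 0.5399  0.18   -0.1933] 0.25 138
base [ 0.5231 -0.0213 -0.127 ] 0.31 219
b1 [0.6872 0.2077 1.5118] 0.96 98
b2 [0.6327 0.3228 1.5044] 0.87 99
b3 [0.386  0.2034 1.6424] 0.4 102
1.7 [ 0.49379628 -0.08836116  0.19273567] [ 3.14078772e+00 -8.99402244e-04 -3.12607367e+00]
```

View pics/w1.png

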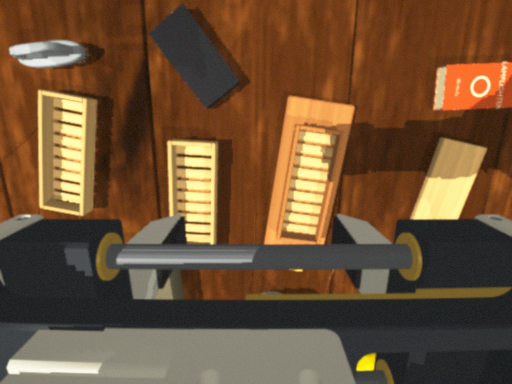

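The wrist picture shows the gripper hiding everything below row 215. The stand, centred near (312,170), is cut off, so I'll back the camera 100 mm in +x.

Emit:
move_arm(rows=[[40,5,0,-0.015,-1],[40,5,0,0,-1],[30,5,0,0,-1],[0,0,0,0,-1],[0,0,0,0,-1],[0,0,0,0,-1]])

```text
time: 2.35
tool_pos: [0.6031, -0.0724, 0.1932]
tool_rot: [3.141, -0.001, -3.138]
contact_force: [0.0, -0.4, -0.5]
opening: 0.0921
grip_force: 0.0
```

```bash
python3 - <<'E'
from h import *
s=monitor.observe();print(s["time"],s["tool_pos"],s["tool_rot"],s["qvel"].round(3))
im,C=shoot("wrist");np.save("w2.npy",im)
for n,kind,g,uvz in [("trayM","tray",[.544,-.18,-.046],.02),("trayR","tray",[.484,-.352,-.18],.02),("cover","cover",[.54,.18,-.19],.01),("base","base",[.523,-.021,-.127],.03),("rim","base",[.523,-.021,-.127],.03)]:
    uv=proj(C,[[g[0],g[1],uvz]])[0]
    try:
        p,e,m=fit(im,C,kind,uv,[g[2]],shape=n if n=="base" else None);print(n,uv.round(),p.round(4),round(e,2),m)
    except Exception as ex: print(n,uv,ex)
m=im.copy()
for kind,c in(("base",(0,255,0)),): 
    cs,_=cv2.findContours(mask(im,kind),cv2.RETR_EXTERNAL,cv2.CHAIN_APPROX_NONE);cv2.drawContours(m,cs,-1,c,1)
cv2.imwrite("pics/w2.png",np.hstack([im[:300,100:,::-1][:, :400],m[:300,100:,::-1][:, :400]]))
E
```

```text
2.35 [ 0.60313591 -0.07236658  0.19317191] [ 3.14132669e+00 -9.16526573e-04 -3.13845641e+00] [-0.013 -0.01   0.001  0.    -0.002 -0.003]
trayM [175. 122.] [ 0.5401 -0.18   -0.041 ] 0.94 353
trayR [38. 74.] [ 0.4812 -0.3521 -0.1605] 2.4 325
cover [445. 120.] [ 0.537   0.1809 -0.188 ] 0.66 335
base [299. 105.] [ 0.5219 -0.0209 -0.1238] 0.6 533
rim [299. 105.] [ 0.5219 -0.0209 -0.1238] 0.6 533
```

View pics/w2.png

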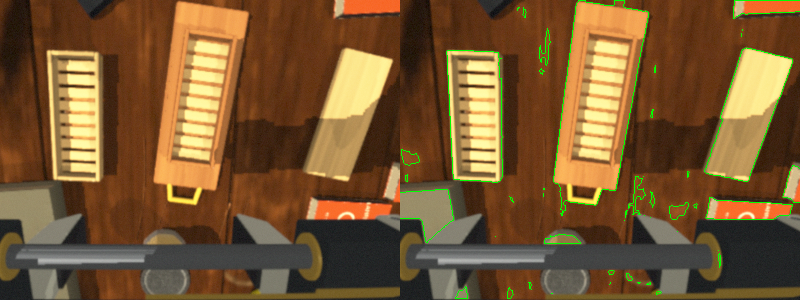

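Top and wrist readings agree to within a few mm: stand at about (0.5225, -0.021), yaw -0.125. I'll fetch the middle tray next.

Emit:
move_arm(rows=[[-20,-36,0,-0.015,-1],[-20,-36,0,-0.015,-1],[-21,-36,0,-0.016,-1],[0,0,-40,0,-1],[0,0,-40,0,-1],[0,0,-40,0,-1],[0,0,-35,0,-1],[0,0,-30,0,-1],[0,0,0,0,-1],[0,0,0,0,-1]])

```text
time: 3.4
tool_pos: [0.543, -0.1814, 0.0091]
tool_rot: [-3.142, 0.0, 3.097]
contact_force: [0.2, 0.3, 1.6]
opening: 0.0919
grip_force: 0.0
```

```bash
python3 - <<'E'
from h import *
s=monitor.observe();print(s["time"],s["tool_pos"],s["tool_rot"])
im,C=shoot("wrist")
cv2.imwrite("pics/w3.png",im[:,:,::-1])
E
```

```text
3.4 [ 0.54302742 -0.18135661  0.00911366] [-3.14156178e+00  2.47112300e-04  3.09746120e+00]
```

View pics/w3.png

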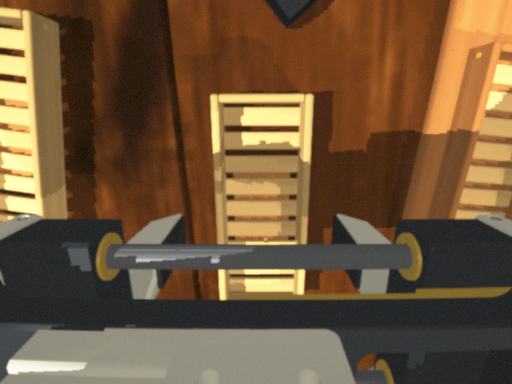

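The fingers straddle the tray cleanly. The near rim edge is at row 94, spanning columns 211 to 312. I'll close and lift a little.

Emit:
move_arm(rows=[[0,0,0,0,1],[0,0,0,0,1],[0,0,0,0,1],[0,0,0,0,1],[0,0,0,0,1],[0,0,0,0,1],[0,0,20,0,1],[0,0,40,0,1],[0,0,40,0,1],[0,0,0,0,1],[0,0,0,0,1]], newtons=35)

```text
time: 4.55
tool_pos: [0.5435, -0.1814, 0.1089]
tool_rot: [-3.141, 0.002, 3.098]
contact_force: [0.8, 0.7, -1.0]
opening: 0.0083
grip_force: 0.0
```

```bash
cat >> h.py <<'E'
def hand(zt,half=.08,rows=(0,235),kind="tray",half_w=.025):
    """held/straddled object: slide of its centre along tool -x from TCP, from its near end edge; zt = its top z in world"""
    s=monitor.observe();im,C=shoot("wrist");Tw=R.from_euler("xyz",s["tool_rot"]).as_matrix();p=s["tool_pos"]
    g=cv2.cvtColor(im,cv2.COLOR_RGB2LAB)[...,0].astype(float);m=mask(im,kind)
    res=[]
    for v in np.linspace(-half_w,half_w,11):
        # walk outward along tool +x
        xs=np.arange(.045,half+.04,.0005);P=p+np.outer(xs,Tw[:,0])+v*Tw[:,1];P[:,2]=zt
        uv=proj(C,P);val=cv2.remap(m.astype(np.float32),uv[:,0].astype(np.float32)[None],uv[:,1].astype(np.float32)[None],cv2.INTER_LINEAR)[0]
        i=np.where(val>.5)[0]
        if len(i):res.append(xs[i[-1]])
    res=np.array(res)
    print("t",s["time"],"pos",p.round(4),"yaw",round(s["tool_rot"][2],4),"open",round(s["opening"],4),"grip",s["grip_force"],"F",s["contact_force"].round(1))
    print("edge",(res*1e3).round(1),"centre along tool x (mm):",round((np.median(res)-half)*1e3,1))
    return im,C
E
python3 - <<'E'
from h import *
z=monitor.observe()["tool_pos"][2]
im,C=hand(z+.022)
E
```

```text
t 4.55 pos [ 0.5435 -0.1814  0.1089] yaw 3.0978 open 0.0083 grip 0.0 F [ 0.8  0.7 -1. ]
edge [79.5 80.  80.  80.  80.  80.  80.  80. ] centre along tool x (mm): 0.0
```

```bash
python3 - <<'E'
from h import *
s=monitor.observe();print(s["time"],s["opening"],s["grip_force"])
im,C=shoot("wrist");b,_=shoot("top")
cv2.imwrite("pics/w4.png",np.hstack([im[:,:,::-1][:,60:450],b[100:,60:440,::-1][:284].copy().repeat(1,0) if 0 else cv2.resize(b[110:300,220:420,::-1],(400,384))]))
E
```

```text
4.6 0.004089071164858456 0.0
```

View pics/w4.png

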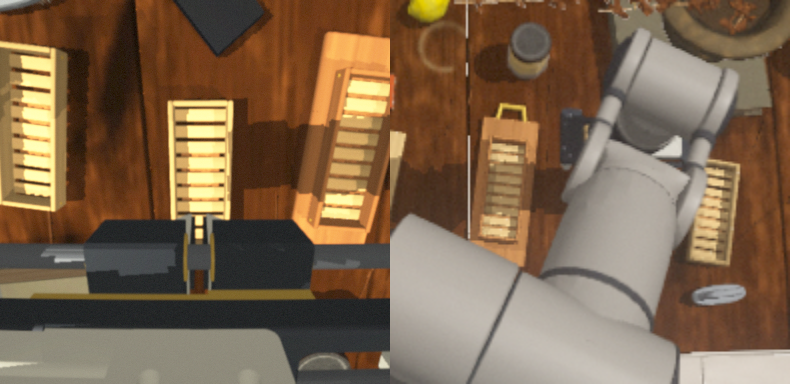

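The fingers had not built up grip when I lifted, so the tray is still on the table. I'll open, go down again, and close while watching the force.

Emit:
move_arm(rows=[[0,0,0,0,-1],[0,0,0,0,-1],[0,0,0,0,-1],[0,0,0,0,-1],[0,0,0,0,-1],[0,0,0,0,-1],[0,0,0,0,-1],[0,0,0,0,-1],[0,0,0,0,-1],[0,0,0,0,-1],[0,0,0,0,-1],[0,0,0,0,-1]])

```text
time: 5.9
tool_pos: [0.5431, -0.1812, 0.1081]
tool_rot: [3.141, -0.0, 3.098]
contact_force: [-0.1, -0.8, -0.5]
opening: 0.0901
grip_force: 0.0
```

```bash
python3 - <<'E'
from h import *
im,C=hand(.03)
p,e,m=fit(im,C,"tray",proj(C,[[.52,-.18,.02]])[0],[-.045]);print(p,e)
E
```

```text
t 5.9 pos [ 0.5431 -0.1812  0.1081] yaw 3.0978 open 0.0901 grip 0.0 F [-0.1 -0.8 -0.5]
edge [83. 83. 83. 83. 83. 83. 83. 83. 83. 83. 83.] centre along tool x (mm): 3.0
[ 0.53971144 -0.17862105 -0.04062886] 0.31287836365878396
```

Emit:
move_arm(rows=[[-1,1,-40,0,-1],[0,0,-40,0,-1],[0,0,-20,0,-1],[0,0,0,0,-1],[0,0,0,0,1],[0,0,0,0,1],[0,0,0,0,1],[0,0,0,0,1],[0,0,0,0,1]], newtons=35)

```text
time: 6.85
tool_pos: [0.5425, -0.1804, 0.0088]
tool_rot: [-3.141, 0.001, 3.098]
contact_force: [-0.4, -0.5, 0.1]
opening: 0.0565
grip_force: 0.0
```

Emit:
move_arm(rows=[[0,0,0,0,1],[0,0,0,0,1],[0,0,0,0,1]])

```text
time: 7.15
tool_pos: [0.5421, -0.1802, 0.0081]
tool_rot: [3.141, -0.0, 3.098]
contact_force: [-0.1, -0.2, 0.5]
opening: 0.0325
grip_force: 0.0
```

Emit:
move_arm(rows=[[0,0,0,0,1],[0,0,0,0,1],[0,0,0,0,1]])

```text
time: 7.45
tool_pos: [0.5421, -0.1802, 0.0081]
tool_rot: [3.142, -0.0, 3.098]
contact_force: [-0.6, 0.5, -0.4]
opening: 0.0084
grip_force: 0.0
```

```bash
python3 - <<'E'
from h import *
im,C=shoot("wrist");b,_=shoot("scene")
print(monitor.observe()["joint_efforts"].round(2))
cv2.imwrite("pics/w5.png",np.hstack([cv2.resize(im[:,:,::-1],(400,300)),cv2.resize(b[190:310,240:400,::-1],(400,300),interpolation=cv2.INTER_CUBIC)]))
E
```

```text
[-0.000e+00 -5.148e+01 -1.874e+01 -5.000e-02  6.000e-02  0.000e+00]
```

View pics/w5.png

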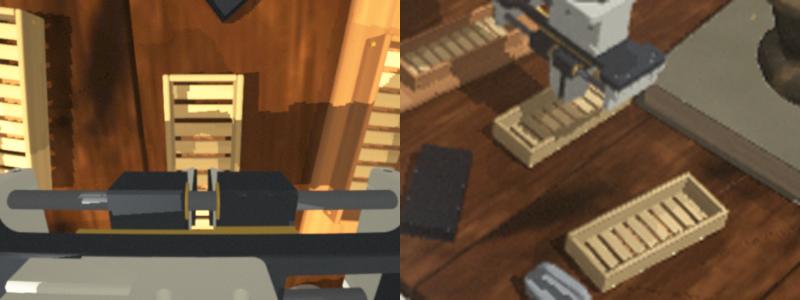

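```bash
python3 - <<'E'
from h import *
b,C=shoot("scene");s=monitor.observe();p=s["tool_pos"]
x0,y0,k=290,180,6
big=cv2.resize(b[y0:y0+100,x0:x0+100+32],None,fx=k,fy=k,interpolation=cv2.INTER_CUBIC)[:,:,::-1].copy()
def pt(P): return tuple(int(round(v)) for v in ((proj(C,[P])[0]-[x0,y0]+.5)*k))
for dz,c in((0,(0,0,255)),(.03,(0,255,255)),(.06,(255,0,0))): cv2.circle(big,pt(p+[0,0,dz]),4,c,-1)
P=np.array(SH["tray"]);t=-.0435;M=np.array([[np.cos(t),-np.sin(t)],[np.sin(t),np.cos(t)]])
for i,j in((0,2),(0,4),(2,6),(4,6),(1,3),(1,5),(3,7),(5,7)):
    q=[np.r_[M@P[a][:2]+[.542,-.18],P[a][2]] for a in(i,j)];cv2.line(big,pt(q[0]),pt(q[1]),(0,255,0),1)
cv2.imwrite("pics/s6.png",big)
E
```

```text
(no output)
```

View pics/s6.png

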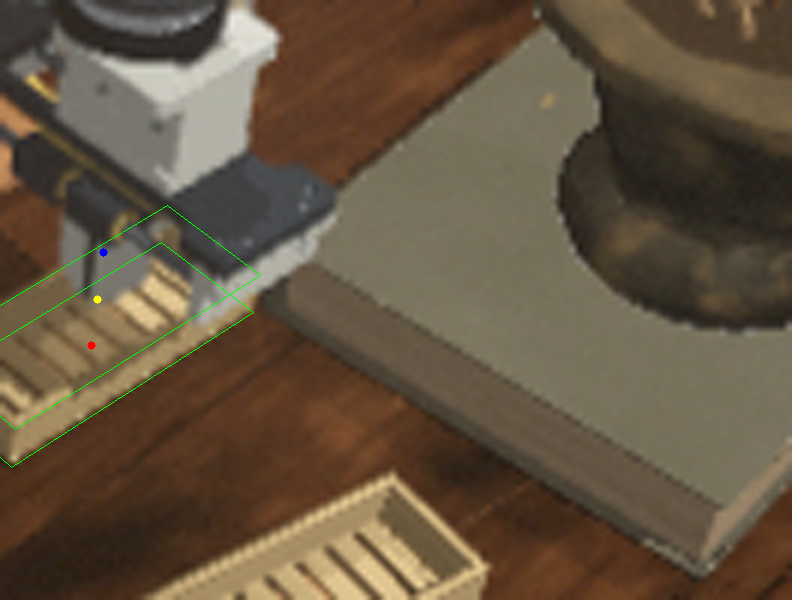

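The picture shows the fingertips at about (90,295), about 30 mm higher than the reported TCP (red dot at (91,345)). They are above the rim, so both closings missed. I'll probe downwards gently to find the true tip height.

Emit:
move_arm(rows=[[0,0,-3,0,1],[0,0,0,0,1]])

```text
time: 7.8
tool_pos: [0.5419, -0.1801, 0.0047]
tool_rot: [3.141, -0.001, 3.098]
contact_force: [0.6, -0.3, -0.6]
opening: 0.0005
grip_force: 0.0
```

Emit:
move_arm(rows=[[0,0,-3,0,1],[0,0,0,0,1]])

```text
time: 8.0
tool_pos: [0.5418, -0.1801, 0.0017]
tool_rot: [3.141, -0.001, 3.098]
contact_force: [0.5, -0.5, 0.5]
opening: 0.0001
grip_force: 0.0
```

Emit:
move_arm(rows=[[0,0,-4,0,1],[0,0,0,0,1]])

```text
time: 8.2
tool_pos: [0.5418, -0.18, -0.0024]
tool_rot: [3.141, -0.001, 3.098]
contact_force: [-0.0, 0.3, -0.6]
opening: 0.0006
grip_force: 0.0
```

Emit:
move_arm(rows=[[0,0,-4,0,1],[0,0,0,0,1]])

```text
time: 8.4
tool_pos: [0.5418, -0.18, -0.0064]
tool_rot: [3.141, -0.001, 3.098]
contact_force: [-0.3, -0.6, 0.2]
opening: 0.0002
grip_force: 0.0
```

Emit:
move_arm(rows=[[0,0,-3,0,1],[0,0,0,0,1]])

```text
time: 8.6
tool_pos: [0.5419, -0.1801, -0.0092]
tool_rot: [3.141, -0.001, 3.098]
contact_force: [0.4, -1.2, 0.9]
opening: 0.0007
grip_force: 0.0
```

Emit:
move_arm(rows=[[0,0,-2,0,1],[0,0,0,0,1]])

```text
time: 8.8
tool_pos: [0.542, -0.1801, -0.0111]
tool_rot: [3.141, -0.0, 3.098]
contact_force: [0.6, 0.3, 0.6]
opening: 0.0005
grip_force: 0.0
```

Emit:
move_arm(rows=[[0,0,-3,0,1],[0,0,0,0,1]])

```text
time: 9.0
tool_pos: [0.5419, -0.1801, -0.0143]
tool_rot: [3.141, -0.001, 3.098]
contact_force: [-1.3, 0.2, -0.8]
opening: 0.0006
grip_force: 0.0
```

Emit:
move_arm(rows=[[0,0,-2,0,1],[0,0,0,0,1]])

```text
time: 9.2
tool_pos: [0.542, -0.1801, -0.0161]
tool_rot: [3.141, -0.0, 3.098]
contact_force: [-0.5, -1.2, -0.8]
opening: 0.0006
grip_force: 0.0
```

Emit:
move_arm(rows=[[0,0,-2,0,1],[0,0,0,0,1]])

```text
time: 9.4
tool_pos: [0.542, -0.1801, -0.0181]
tool_rot: [3.141, -0.0, 3.098]
contact_force: [-0.4, -0.6, -0.0]
opening: 0.0004
grip_force: 0.0
```

```bash
python3 - <<'E'
from h import *
im=np.load("w2.npy")
c=vision.get_calibration("wrist")
for dz in(-.02,-.01,0,.01,.02,.03):
    W=np.eye(4);W[:3,:3]=R.from_euler("xyz",[3.1413,-.0009,-3.13845]).as_matrix();W[:3,3]=[.6031,-.0724,.1932+dz]
    C=(c["K"],np.array([c["k1"],0,0,0.]),np.linalg.inv(W@c["mount"]@F))
    for n,g in(("base",[.522,-.021,-.125]),("cover",[.538,.18,-.19])):
        p,e,m=fit(im,C,n,proj(C,[[g[0],g[1],.03-dz*0]])[0],[g[2]]);print(dz,n,p.round(4),round(e,2))
E
```

```text
-0.02 base [ 0.5262 -0.0241 -0.1172] 1.62
-0.02 cover [ 0.5403  0.167  -0.1988] 2.53
-0.01 base [ 0.5233 -0.0225 -0.1236] 0.78
-0.01 cover [ 0.5381  0.174  -0.1908] 1.66
0 base [ 0.5219 -0.0209 -0.1238] 0.61
0 cover [ 0.537   0.1809 -0.1871] 0.66
0.01 base [ 0.5236 -0.0197 -0.1193] 1.47
0.01 cover [ 0.5357  0.1879 -0.1849] 0.74
0.02 base [ 0.5257 -0.0185 -0.1113] 2.52
0.02 cover [ 0.534   0.1953 -0.1755] 1.05
0.03 base [ 0.527  -0.0171 -0.104 ] 3.54
0.03 cover [ 0.5328  0.2025 -0.1698] 1.34
```

Emit:
move_arm(rows=[[0,0,-2,0,1],[0,0,0,0,1]])

```text
time: 9.6
tool_pos: [0.542, -0.1801, -0.0201]
tool_rot: [3.141, -0.0, 3.098]
contact_force: [-0.3, -0.7, 0.8]
opening: 0.0005
grip_force: 0.0
```

Emit:
move_arm(rows=[[0,0,-2,0,1],[0,0,0,0,1]])

```text
time: 9.8
tool_pos: [0.542, -0.1801, -0.0221]
tool_rot: [3.141, -0.0, 3.098]
contact_force: [-0.4, 0.1, -0.2]
opening: 0.0004
grip_force: 0.0
```

Emit:
move_arm(rows=[[0,0,-2,0,1],[0,0,0,0,1]])

```text
time: 10.0
tool_pos: [0.542, -0.1801, -0.0241]
tool_rot: [3.141, -0.0, 3.098]
contact_force: [-0.1, 0.8, 0.6]
opening: 0.0003
grip_force: 0.0
```

```bash
python3 - <<'E'
from h import *
im,C=shoot("wrist");b,D=shoot("scene");print(monitor.observe()["time"])
x0,y0=290,200
cv2.imwrite("pics/s7.png",np.hstack([cv2.resize(im[150:330,160:360,::-1],(400,360),interpolation=cv2.INTER_CUBIC),cv2.resize(b[y0:y0+72,x0:x0+80,::-1],(400,360),interpolation=cv2.INTER_CUBIC)]))
E
```

```text
10.1
```

View pics/s7.png

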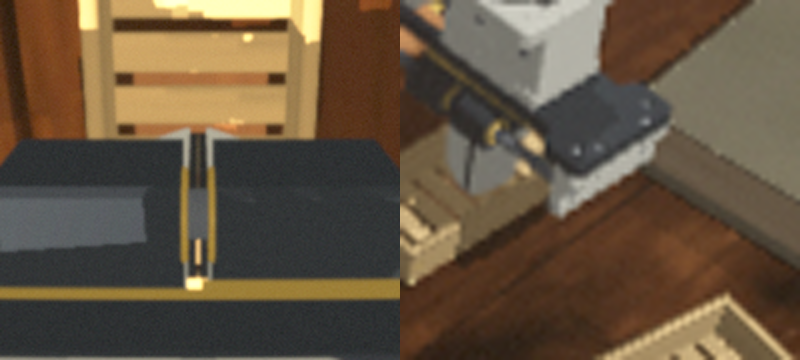

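The tips are now down inside the tray but have not touched the slats. I'll continue.

Emit:
move_arm(rows=[[0,0,-2,0,1],[0,0,0,0,1]])

```text
time: 10.3
tool_pos: [0.5423, -0.1803, -0.0244]
tool_rot: [-3.141, 0.001, 3.098]
contact_force: [-3.3, 1.5, 12.7]
opening: 0.0006
grip_force: 6.2
```

Emit:
move_arm(rows=[[0,0,-2,0,1],[0,0,0,0,1]])

```text
time: 10.5
tool_pos: [0.5424, -0.1803, -0.0245]
tool_rot: [-3.141, 0.001, 3.098]
contact_force: [-8.6, 3.9, 28.5]
opening: 0.0002
grip_force: 13.9
```

Emit:
move_arm(rows=[[0,0,-2,0,1],[0,0,0,0,1]])

```text
time: 10.7
tool_pos: [0.5425, -0.1804, -0.0246]
tool_rot: [-3.14, 0.002, 3.098]
contact_force: [-14.2, 5.9, 43.6]
opening: 0.0006
grip_force: 21.7
```

Contact came at tool z = -0.024 on the tray floor, which is about 9 mm up. So the real fingertips sit about 33 mm above the reported TCP, and I'll use that offset. Back up, open, and go down outside the walls.

Emit:
move_arm(rows=[[0,0,10,0,0.9],[0,0,40,0,-1],[0,0,20,0,-1],[0,0,0,0,-1],[0,0,0,0,-1],[0,0,0,0,-1],[0,0,0,0,-1],[0,0,0,0,-1],[0,0,0,0,-1],[0,0,0,0,-1],[0,0,0,0,-1],[0,0,0,0,-1]])

```text
time: 11.9
tool_pos: [0.5421, -0.1802, 0.0401]
tool_rot: [3.141, -0.0, 3.098]
contact_force: [0.4, 0.2, -0.1]
opening: 0.0878
grip_force: 0.0
```

Emit:
move_arm(rows=[[-1,0,-30,0,-1],[0,0,-20,0,-1],[0,0,-10,0,-1],[0,0,-5,0,-1],[0,0,0,0,-1]])

```text
time: 12.4
tool_pos: [0.5412, -0.1802, -0.025]
tool_rot: [3.141, -0.0, 3.098]
contact_force: [1.0, -0.8, 0.6]
opening: 0.0914
grip_force: 0.0
```

Emit:
move_arm(rows=[[0,0,0,0,1],[0,0,0,0,1],[0,0,0,0,1],[0,0,0,0,1],[0,0,0,0,1],[0,0,0,0,1],[0,0,0,0,1],[0,0,0,0,1]], newtons=35)

```text
time: 13.2
tool_pos: [0.5414, -0.1802, -0.0245]
tool_rot: [-3.142, 0.001, 3.098]
contact_force: [0.4, 0.6, 6.2]
opening: 0.0617
grip_force: 35.0
```

It's gripped at 35 N with 61.7 mm between the pads. Lift, then carry it over the stand.

Emit:
move_arm(rows=[[0,0,10,0,1],[0,0,30,0,1],[0,0,45,0,1],[0,20,0,-0.02,1],[3,30,0,-0.02,1],[4,35,0,-0.02,1],[5,35,0,-0.022,1],[5,35,0,0,1],[0,0,0,0,1],[0,0,0,0,1],[0,0,0,0,1]])

```text
time: 14.3
tool_pos: [0.558, -0.0261, 0.0602]
tool_rot: [-3.141, -0.0, 3.015]
contact_force: [1.1, -0.0, -1.8]
opening: 0.0618
grip_force: 35.0
```

```bash
cat >> h.py <<'E'
def goal(tool_off,off,base=(.5225,-.0211,-.1255)):
    """move (mm, rad) that brings the held centre (tool_off m along tool x from the TCP) to base x-offset off (m)"""
    s=monitor.observe();b=base;yt=np.pi+b[2]
    c=np.array([b[0]+off*np.cos(b[2]),b[1]+off*np.sin(b[2])])-tool_off*np.array([np.cos(yt),np.sin(yt)])
    d=(s["tool_rot"][2]-yt+np.pi)%(2*np.pi)-np.pi
    print("go mm",((c-s["tool_pos"][:2])*1e3).round(1),"turn",round(-d,4),"z",round(s["tool_pos"][2],4))
E
python3 - <<'E'
from h import *
z=monitor.observe()["tool_pos"][2]
im,C=hand(z+.033+.022); goal(.0015,.036)
E
```

```text
t 14.3 pos [ 0.558  -0.0261  0.0602] yaw 3.0153 open 0.0618 grip 34.99971628189087 F [ 1.1 -0.  -1.8]
edge [ 81.  118.5 118.5 118.5 118.5 118.5 119.5 118.5 118.5 118.5 118. ] centre along tool x (mm): 38.5
go mm [1.7 0.5] turn 0.0015 z 0.0602
```

Emit:
move_arm(rows=[[1.5,0.5,-15,0,1],[0,0,-15,0,1],[0,0,-10,0,1],[0,0,-6,0,1],[0,0,-5,0,1],[0,0,-3,0,1],[0,0,0,0,1]])

```text
time: 15.05
tool_pos: [0.5596, -0.0248, 0.006]
tool_rot: [3.142, -0.0, 3.016]
contact_force: [0.3, -0.5, -0.7]
opening: 0.0619
grip_force: 35.0
```

Emit:
move_arm(rows=[[0,0,-2,0,1],[0,0,0,0,1]])

```text
time: 15.25
tool_pos: [0.5596, -0.0247, 0.0045]
tool_rot: [-3.142, 0.0, 3.016]
contact_force: [-2.0, -0.2, 0.6]
opening: 0.0619
grip_force: 35.0
```

Emit:
move_arm(rows=[[0,0,-1.5,0,1],[0,0,0,0,1]])

```text
time: 15.45
tool_pos: [0.5597, -0.0247, 0.0045]
tool_rot: [-3.141, 0.001, 3.016]
contact_force: [-7.1, -0.3, 13.2]
opening: 0.062
grip_force: 35.0
```

Emit:
move_arm(rows=[[0,0,0,0,-1],[0,0,0,0,-1],[0,0,0,0,-1],[0,0,0,0,-1],[0,0,30,0,-1],[0,0,40,0,-1],[0,0,30,0,-1]])

```text
time: 16.15
tool_pos: [0.5601, -0.0248, 0.1044]
tool_rot: [3.142, 0.001, 3.016]
contact_force: [-0.1, 0.1, 0.8]
opening: 0.0917
grip_force: 0.0
```

Emit:
move_arm(rows=[[25,-43,15,0,-1],[25,-43,15,0,-1],[20,-43,0,0,-1],[0,-43,0,0,-1],[0,-43,0,0,-1],[-10,-43,0,0,-1],[0,0,0,0,-1],[0,0,0,0,-1]])

```text
time: 16.95
tool_pos: [0.6172, -0.2804, 0.1309]
tool_rot: [3.141, -0.001, 3.013]
contact_force: [-0.7, 0.3, -0.1]
opening: 0.0918
grip_force: 0.0
```

```bash
python3 - <<'E'
from h import *
s=monitor.observe();print(s["time"],s["tool_pos"],s["tool_rot"])
b,C=shoot("top");w,D=shoot("wrist")
p,e,m=fit(b,C,"tray",proj(C,[[.484,-.352,.02]])[0],[-.18]);print("trayR top",p.round(4),e,m)
p,e,m=fit(w,D,"tray",proj(D,[[.484,-.352,.02]])[0],[-.18]);print("trayR wrist",p.round(4),e,m)
p,e,m=fit(b,C,"cover",proj(C,[[.54,.18,.02]])[0],[-.18]);print("cover",p.round(4),e,m)
cv2.imwrite("pics/q8.png",np.hstack([cv2.resize(b[140:260,220:360,::-1],(420,360),interpolation=cv2.INTER_CUBIC),cv2.resize(w[:300,:,::-1],(370,360))]))
E
```

```text
16.95 [ 0.61720533 -0.28039525  0.13086179] [ 3.14073995e+00 -7.22741626e-04  3.01342761e+00]
trayR top [ 0.5877 -0.3501 -0.2099] 14.088676767441054 339
trayR wrist [ 0.5229 -0.3645 -0.2928] 5.17357965017526 615
cover [ 0.5403  0.1805 -0.2025] 0.3327812786960422 136
```

View pics/q8.png

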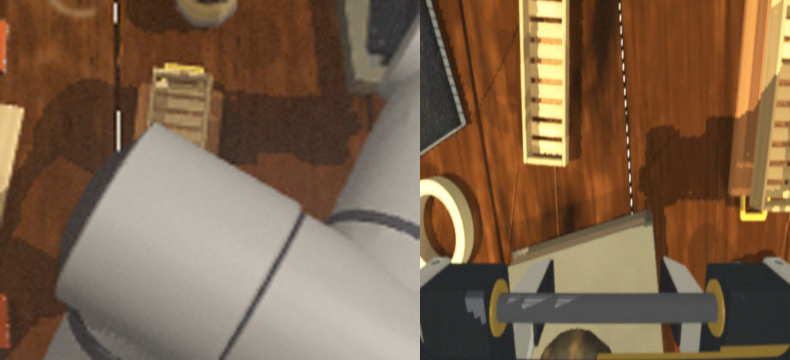

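Tray 1 is seated, set over to the pull. Next is the right tray; I'll stop above it for a check.

Emit:
move_arm(rows=[[-34,-18,0,-0.012,-1],[-34,-18,0,-0.012,-1],[-34,-18,-10,-0.013,-1],[-33,-18,-30,-0.013,-1],[0,0,-30,0,-1],[0,0,-30,0,-1],[0,0,0,0,-1],[0,0,0,0,-1]])

```text
time: 17.85
tool_pos: [0.4835, -0.3505, 0.0321]
tool_rot: [3.141, -0.0, 2.968]
contact_force: [-0.1, -0.9, -0.2]
opening: 0.0919
grip_force: 0.0
```

```bash
cat >> h.py <<'E'
def sides(zt,x=.06,w=.062,kind="tray"):
    """side offset along tool y of the straddled object's centre at two tool-x stations"""
    s=monitor.observe();im,C=shoot("wrist");Tw=R.from_euler("xyz",s["tool_rot"]).as_matrix();p=s["tool_pos"];m=mask(im,kind).astype(np.float32)
    out=[]
    for xx in np.linspace(.035,x,6):
        v=np.arange(-.06,.06,.0005);P=p+xx*Tw[:,0]+np.outer(v,Tw[:,1]);P[:,2]=zt
        uv=proj(C,P).astype(np.float32);val=cv2.remap(m,uv[None,:,0],uv[None,:,1],cv2.INTER_LINEAR)[0]
        i=np.where(val>.5)[0]
        if len(i):out.append((xx*1e3,(v[i[0]]+v[i[-1]])*500,(v[i[-1]]-v[i[0]])*1e3))
    print("x,centre,width mm:\n",np.array(out).round(1))
E
python3 - <<'E'
from h import *
hand(.03);sides(.03)
E
```

```text
t 17.85 pos [ 0.4835 -0.3505  0.0321] yaw 2.9676 open 0.0919 grip 0.0 F [-0.1 -0.9 -0.2]
edge [ 83.   83.   83.   83.  107.  112.5 101.   83.   83.   83.   82.5] centre along tool x (mm): 3.0
x,centre,width mm:
 [[35.   1.3 61.5]
 [40.   1.  62. ]
 [45.   1.3 61.5]
 [50.   1.5 62. ]
 [55.   1.5 62. ]
 [60.   1.3 61.5]]
```

Emit:
move_arm(rows=[[-1.3,1.6,-20,0,-1],[0,0,-20,0,-1],[0,0,-12,0,-1],[0,0,-5,0,-1],[0,0,0,0,-1],[0,0,0,0,1],[0,0,0,0,1],[0,0,0,0,1],[0,0,0,0,1],[0,0,0,0,1],[0,0,0,0,1],[0,0,0,0,1]])

```text
time: 19.15
tool_pos: [0.4816, -0.35, -0.0251]
tool_rot: [-3.141, 0.0, 2.966]
contact_force: [-1.0, 0.2, 3.7]
opening: 0.0619
grip_force: 3.5
```

Emit:
move_arm(rows=[[0,0,0,0,1],[0,0,10,0,1],[0,0,40,0,1],[0,0,50,0,1],[0,0,30,0,1],[0,0,0,0,1],[0,0,0,0,1]])

```text
time: 19.85
tool_pos: [0.4813, -0.3497, 0.1048]
tool_rot: [-3.141, 0.0, 2.966]
contact_force: [0.2, 0.6, -2.3]
opening: 0.0615
grip_force: 35.0
```

```bash
python3 - <<'E'
from h import *
z=monitor.observe()["tool_pos"][2]
hand(z+.055);goal(.0015,0)
E
```

```text
t 19.85 pos [ 0.4813 -0.3497  0.1048] yaw 2.9659 open 0.0615 grip 34.99629199504852 F [ 0.2  0.6 -2.3]
edge [101.5 103.5 105.  106.5 115.  108.5 112.5  80.5  80.5  80.5  80.5] centre along tool x (mm): 23.5
go mm [ 43.3 327.9] turn 0.0503 z 0.1035
```

Emit:
move_arm(rows=[[5,28,0,0.006,1],[5.5,45,0,0.006,1],[5.5,45,0,0.006,1],[5.5,45,0,0.006,1],[5.5,45,0,0.006,1],[5.5,45,0,0.006,1],[5.5,45,0,0.006,1],[5,30,0,0.008,1],[0,0,-25,0,1],[0,0,0,0,1],[0,0,0,0,1]])

```text
time: 21.0
tool_pos: [0.5232, -0.0219, 0.0782]
tool_rot: [3.141, -0.004, 3.016]
contact_force: [-0.7, -0.1, -0.3]
opening: 0.0615
grip_force: 35.0
```

```bash
python3 - <<'E'
from h import *
z=monitor.observe()["tool_pos"][2]
hand(z+.055,kind="base");goal(.001,0)
E
```

```text
t 21.0 pos [ 0.5232 -0.0219  0.0782] yaw 3.0156 open 0.0615 grip 34.996193647384644 F [-0.7 -0.1 -0.3]
edge [ 80.   96.5  96.5  97.   96.5 105.  118.5 116.   97.  119.5  80. ] centre along tool x (mm): 17.0
go mm [-0.5  1.1] turn 0.0011 z 0.0791
```

Emit:
move_arm(rows=[[-0.5,1,-15,0,1],[0,0,-15,0,1],[0,0,-8,0,1],[0,0,-5,0,1],[0,0,-4,0,1],[0,0,-2.5,0,1],[0,0,0,0,1]])

```text
time: 21.75
tool_pos: [0.524, -0.0209, 0.0301]
tool_rot: [3.141, 0.0, 3.016]
contact_force: [0.7, 0.5, -1.4]
opening: 0.0618
grip_force: 35.0
```

Emit:
move_arm(rows=[[0,0,-1.5,0,1],[0,0,0,0,1]])

```text
time: 21.95
tool_pos: [0.5243, -0.0209, 0.0288]
tool_rot: [3.142, 0.001, 3.016]
contact_force: [0.3, -0.4, -1.4]
opening: 0.0617
grip_force: 35.0
```

Emit:
move_arm(rows=[[-1,0,-1,0,1],[0,0,0,0,1]])

```text
time: 22.15
tool_pos: [0.5244, -0.0209, 0.0288]
tool_rot: [3.141, 0.004, 3.016]
contact_force: [1.5, 0.3, 5.6]
opening: 0.0616
grip_force: 35.0
```

Emit:
move_arm(rows=[[0,0,-1,0,1],[0,0,0,0,1]])

```text
time: 22.35
tool_pos: [0.5245, -0.0209, 0.0288]
tool_rot: [3.142, 0.004, 3.016]
contact_force: [-1.6, 0.9, 15.0]
opening: 0.0617
grip_force: 35.0
```

Emit:
move_arm(rows=[[0,0,1,0,-1],[0,0,0,0,-1],[0,0,0,0,-1],[0,0,0,0,-1],[0,0,20,0,-1],[0,0,35,0,-1],[0,0,25,0,-1]])

```text
time: 23.05
tool_pos: [0.5231, -0.0209, 0.1088]
tool_rot: [3.142, 0.0, 3.016]
contact_force: [-0.0, 0.1, -0.0]
opening: 0.0921
grip_force: 0.0
```

Emit:
move_arm(rows=[[-4,40,0,-0.007,-1],[-5,45,0,-0.008,-1],[-5,45,0,-0.008,-1],[-5,45,0,-0.008,-1],[-5,45,0,-0.008,-1],[-5,45,0,-0.008,-1],[-5,45,0,-0.008,-1],[-5,45,-15,-0.01,-1],[-4,18,-30,0,-1],[0,0,-30,0,-1],[0,0,0,0,-1],[0,0,0,0,-1]])

```text
time: 24.25
tool_pos: [0.4799, 0.3518, 0.0325]
tool_rot: [-3.141, -0.001, 2.951]
contact_force: [0.0, -0.2, 0.5]
opening: 0.0919
grip_force: 0.0
```

```bash
python3 - <<'E'
from h import *
hand(.03);sides(.03)
b,C=shoot("top");np.save("t1.npy",b)
EX=np.array([np.cos(-.1255),np.sin(-.1255)]);B=np.array([.5225,-.0211])
for n,uvz,o,z in(("tray2",.06,-.05,.054),):
    u=proj(C,[[*(B+o*EX),.084]])[0];print(u)
    try:
        p,e,m=fit(b,C,"base",u,[-.125],z=z,shape="tray");print(p,e,m)
    except Exception as x:print(x)
p,e,m=fit(b,C,"cover",proj(C,[[.54,.18,.02]])[0],[-.18]);print("cover",p.round(4),e,m)
E
```

```text
t 24.25 pos [0.4799 0.3518 0.0325] yaw 2.9506 open 0.0919 grip 0.0 F [ 0.  -0.2  0.5]
edge [81.5 81.5 81.5 81.5 81.5 81.5 81.5 81.5 81.5 82.  81.5] centre along tool x (mm): 1.5
x,centre,width mm:
 [[ 35.  -20.   26. ]
 [ 40.   -2.5  61. ]
 [ 45.   -2.5  60. ]
 [ 50.   -2.5  61. ]
 [ 55.   -2.   60. ]
 [ 60.   -2.2  60.5]]
[275.72705416 215.31146609]
[ 0.5030803  -0.01853761 -0.07905734] 5.240725077045399 220
cover [ 0.5399  0.18   -0.1931] 0.24628870167183847 137
```

Emit:
move_arm(rows=[[-0.5,-2,-20,0,-1],[0,0,-20,0,-1],[0,0,-12,0,-1],[0,0,-5.5,0,-1],[0,0,0,0,-1],[0,0,0,0,1],[0,0,0,0,1],[0,0,0,0,1],[0,0,0,0,1],[0,0,0,0,1],[0,0,0,0,1],[0,0,0,0,1]])

```text
time: 25.6
tool_pos: [0.4796, 0.3502, -0.0246]
tool_rot: [3.141, 0.0, 2.951]
contact_force: [-0.2, -0.9, 3.5]
opening: 0.0619
grip_force: 35.0
```

Emit:
move_arm(rows=[[0,0,0,0,1],[0,0,0,0,1],[0,0,15,0,1],[0,0,40,0,1],[0,0,50,0,1],[0,0,40,0,1],[0,0,0,0,1],[0,0,0,0,1]])

```text
time: 26.4
tool_pos: [0.4794, 0.3501, 0.1201]
tool_rot: [3.141, 0.0, 2.951]
contact_force: [-0.8, 0.0, -2.2]
opening: 0.0618
grip_force: 35.0
```

```bash
python3 - <<'E'
from h import *
z=monitor.observe()["tool_pos"][2]
hand(z+.055);goal(.0005,.036)
E
```

```text
t 26.4 pos [0.4794 0.3501 0.1201] yaw 2.9508 open 0.0618 grip 34.999659061431885 F [-0.8  0.  -2.2]
edge [81.5 81.5 81.5 81.5 81.5 81.5 81.5 81.5 81.5 81.5 81.5] centre along tool x (mm): 1.5
go mm [  80.1 -375.3] turn 0.0653 z 0.1187
```

Emit:
move_arm(rows=[[7,-33,0,0.007,1],[9.5,-45,0,0.008,1],[9.5,-45,0,0.008,1],[9.5,-45,0,0.008,1],[9.5,-45,0,0.008,1],[9.5,-45,0,0.008,1],[9.5,-45,0,0.008,1],[9,-42,0,0.01,1],[7,-30,0,0,1],[0,0,-15,0,1],[0,0,0,0,1],[0,0,0,0,1]])

```text
time: 27.65
tool_pos: [0.5581, -0.0243, 0.1033]
tool_rot: [3.141, -0.004, 3.016]
contact_force: [-0.8, 0.2, -1.8]
opening: 0.0616
grip_force: 35.0
```

```bash
python3 - <<'E'
from h import *
z=monitor.observe()["tool_pos"][2]
im,C=hand(z+.055,kind="base");goal(.001,.036)
cv2.imwrite("pics/w9.png",im[:260,:,::-1])
E
```

```text
t 27.65 pos [ 0.5581 -0.0243  0.1033] yaw 3.0159 open 0.0616 grip 34.99974489212036 F [-0.8  0.2 -1.8]
edge [ 81.5 111.  111.  111.5 111.  118.  119.5 111.5 111.5 111.5  81.5] centre along tool x (mm): 31.5
go mm [ 0.5 -1.6] turn -0.0005 z 0.1041
```

View pics/w9.png

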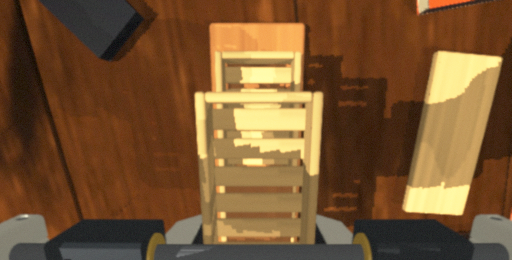

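The held tray's near edge is at row 93, tray 2's rim edge at row 53 and the board end at row 24, all centred near column 258. I'll turn those into base-frame numbers.

```bash
python3 - <<'E'
from h import *
C=cam("wrist")
for n,u,v,z in(("board end(-115)",257.5,23.5,.009),("tray2 end(-80)",258.5,52.5,.084),("held end(-44)",259.5,92.5,.1037+.055),("boardL",210,24,.009),("boardR",305,24,.009),("t2L",216,53,.084),("t2R",302,53,.084)):
    p=unproj(C,(u,v),z)[:2]-[.5225,-.0211];t=-.1255
    print(n,(np.array([np.cos(t)*p[0]+np.sin(t)*p[1],-np.sin(t)*p[0]+np.cos(t)*p[1]])*1e3).round(1))
E
```

```text
board end(-115) [-116.8    1.3]
tray2 end(-80) [-77.    2.3]
held end(-44) [-45.    2.7]
boardL [-116.5  -43.5]
boardR [-116.5   46.1]
t2L [-76.7 -28. ]
t2R [-76.7  33.2]
```

Emit:
move_arm(rows=[[0,-1.5,-15,0,1],[0,0,-15,0,1],[0,0,-8,0,1],[0,0,-5,0,1],[0,0,-4,0,1],[0,0,-1.5,0,1],[0,0,0,0,1]])

```text
time: 28.4
tool_pos: [0.5596, -0.0263, 0.0567]
tool_rot: [3.142, 0.0, 3.016]
contact_force: [0.2, -1.1, -1.2]
opening: 0.062
grip_force: 35.0
```

Emit:
move_arm(rows=[[0,0,-1.5,0,1],[0,0,0,0,1]])

```text
time: 28.6
tool_pos: [0.5595, -0.0264, 0.0552]
tool_rot: [3.142, 0.0, 3.016]
contact_force: [1.1, 0.1, -1.4]
opening: 0.0618
grip_force: 35.0
```

```bash
python3 - <<'E'
from h import *
b=np.load("t1.npy");C=cam("top");t=-.1255;c,s=np.cos(t),np.sin(t)
def prof(x0,x1,z,ys=(-.012,-.006,0,.006,.012)):
    xs=np.arange(x0,x1,.002);a=[]
    for y in ys:
        P=np.c_[.5225+c*xs-s*y,-.0211+s*xs+c*y,np.full_like(xs,z)];uv=proj(C,P).astype(np.float32)
        a.append(cv2.remap(b.astype(np.float32),uv[None,:,0],uv[None,:,1],cv2.INTER_LINEAR)[0])
    a=np.mean(a,0)
    for x,q in zip(xs,a):print(round(x*1e3),q.astype(int),end="; ")
    print()
prof(-.13,-.1,.009);prof(-.096,-.06,.084)
E
```

```text
-130 [119  71  36]; -128 [119  71  38]; -126 [119  71  38]; -124 [117  69  35]; -122 [112  65  34]; -120 [105  62  34]; -118 [98 60 35]; -116 [119  78  46]; -114 [172 118  70]; -112 [197 137  81]; -110 [198 138  81]; -108 [196 136  80]; -106 [195 136  81]; -104 [193 135  80]; -102 [191 133  80]; 
-96 [166 113  67]; -94 [135  91  54]; -92 [112  75  45]; -90 [108  71  44]; -88 [113  74  45]; -86 [123  83  51]; -84 [132  97  61]; -82 [152 122  81]; -80 [149 122  81]; -78 [142 116  77]; -76 [182 153 105]; -74 [215 185 129]; -72 [212 181 126]; -70 [216 184 129]; -68 [221 190 133]; -66 [222 191 135]; -64 [222 191 134]; -62 [213 182 126];
```

Both cameras put tray 2 about 3 mm towards the pull, which is acceptable. I'll trim this tray back 2.5 mm and seat it.

Emit:
move_arm(rows=[[-2.5,0.3,0,0,1],[0,0,0,0,1],[0,0,-1.5,0,1],[0,0,0,0,1]])

```text
time: 29.0
tool_pos: [0.5571, -0.0261, 0.0544]
tool_rot: [3.142, 0.001, 3.016]
contact_force: [-2.0, 0.1, 4.5]
opening: 0.062
grip_force: 35.0
```

Emit:
move_arm(rows=[[0,0,-1,0,1],[0,0,0,0,1]])

```text
time: 29.2
tool_pos: [0.5571, -0.0261, 0.0543]
tool_rot: [-3.142, 0.001, 3.016]
contact_force: [-5.2, 0.9, 12.3]
opening: 0.0619
grip_force: 35.0
```

Emit:
move_arm(rows=[[0,0,1,0,-1],[0,0,0,0,-1],[0,0,0,0,-1],[0,0,0,0,-1],[0,0,20,0,-1],[0,0,30,0,-1],[0,0,25,0,-1]])

```text
time: 29.9
tool_pos: [0.557, -0.0261, 0.1294]
tool_rot: [3.141, -0.0, 3.016]
contact_force: [0.3, 0.5, 0.1]
opening: 0.0918
grip_force: 0.0
```

Emit:
move_arm(rows=[[-3,36,0,-0.013,-1],[-3,43,0,-0.013,-1],[-3,43,0,-0.013,-1],[-4,43,0,-0.014,-1],[-4,41,-20,-0.014,-1],[0,0,-40,0,-1],[0,0,-35,0,-1],[0,0,0,0,-1],[0,0,0,0,-1]])

```text
time: 30.8
tool_pos: [0.54, 0.1799, 0.0337]
tool_rot: [-3.141, -0.001, 2.949]
contact_force: [0.7, -0.2, 0.3]
opening: 0.0919
grip_force: 0.0
```

```bash
python3 - <<'E'
from h import *
hand(.015,half=.082);sides(.015)
b,C=shoot("top");np.save("t2.npy",b)
EOF=0
for n,uv,g in(("b1",0,[.687,.208,1.51]),("b2",0,[.633,.323,1.505]),("b3",0,[.386,.203,1.64])):
    p,e,m=fit(b,C,"box",proj(C,[[g[0],g[1],.02]])[0],[g[2]]);print(n,p.round(4),round(e,2),m)
t=-.1255;c,s=np.cos(t),np.sin(t)
xs=np.arange(-.056,-.03,.002);z=.109
a=np.mean([cv2.remap(b.astype(np.float32),*[q.astype(np.float32)[None] for q in proj(C,np.c_[.5225+c*xs-s*y,-.0211+s*xs+c*y,np.full_like(xs,z)]).T],cv2.INTER_LINEAR)[0] for y in(-.012,-.006,0,.006,.012)],0)
print([(round(x*1e3),int(q[0])) for x,q in zip(xs,a)])
E
```

```text
t 30.8 pos [0.54   0.1799 0.0337] yaw 2.9486 open 0.0919 grip 0.0 F [ 0.7 -0.2  0.3]
edge [85. 85. 85. 85. 85. 85. 85. 85. 85. 85. 85.] centre along tool x (mm): 3.0
x,centre,width mm:
 [[35.  -1.  65. ]
 [40.  -1.2 65.5]
 [45.  -1.  65. ]
 [50.  -0.7 65.5]
 [55.  -1.2 65.5]
 [60.  -1.2 65.5]]
b1 [0.6691 0.2442 1.7708] 3.03 177
b2 [0.6691 0.2442 1.7709] 3.03 177
b3 [0.2594 0.2194 1.7472] 15.86 244
[(-56, 143), (-54, 140), (-52, 147), (-50, 139), (-48, 126), (-46, 147), (-44, 193), (-42, 218), (-40, 219), (-38, 224), (-36, 226), (-34, 228), (-32, 227)]
```

Emit:
move_arm(rows=[[-1.7,-0.7,-30,0,-1],[0,0,-20,0,-1],[0,0,-10,0,-1],[0,0,0,0,-1],[0,0,0,0,-1]])

```text
time: 31.45
tool_pos: [0.5393, 0.1794, -0.0252]
tool_rot: [3.141, 0.002, 2.949]
contact_force: [1.1, 0.6, -0.8]
opening: 0.0919
grip_force: 0.0
```

Emit:
move_arm(rows=[[0,0,-1,0,-1],[0,0,0,0,-1]])

```text
time: 31.65
tool_pos: [0.5389, 0.1794, -0.0266]
tool_rot: [3.141, 0.002, 2.949]
contact_force: [0.1, -0.3, 0.4]
opening: 0.092
grip_force: 0.0
```

Emit:
move_arm(rows=[[0,0,0,0,1],[0,0,0,0,1],[0,0,0,0,1],[0,0,0,0,1],[0,0,0,0,1],[0,0,0,0,1],[0,0,0,0,1],[0,0,0,0,1],[0,0,0,0,1]])

```text
time: 32.55
tool_pos: [0.5383, 0.1792, -0.0275]
tool_rot: [3.141, 0.0, 2.949]
contact_force: [-0.7, 0.5, 1.0]
opening: 0.0652
grip_force: 35.0
```

Emit:
move_arm(rows=[[0,0,10,0,1],[0,0,40,0,1],[0,0,50,0,1],[0,0,45,0,1],[3,-33,0,0.013,1],[4,-43,0,0.013,1],[4,-43,0,0.013,1],[4,-43,0,0.014,1],[4,-43,0,0.014,1],[0,0,0,0,1],[0,0,0,0,1],[0,0,0,0,1]])

```text
time: 33.75
tool_pos: [0.557, -0.0248, 0.1177]
tool_rot: [3.141, -0.0, 3.016]
contact_force: [0.4, -0.0, -1.4]
opening: 0.0656
grip_force: 35.0
```

```bash
python3 - <<'E'
from h import *
z=monitor.observe()["tool_pos"][2]
im,C=hand(z+.0425,half=.082,kind="base")
s=monitor.observe()["tool_pos"];print("d",((np.array([.5571,-.0261])-s[:2])*1e3).round(1))
cv2.imwrite("pics/w10.png",im[:260,:,::-1])
E
```

```text
t 33.75 pos [ 0.557  -0.0248  0.1177] yaw 3.0162 open 0.0656 grip 34.99911546707153 F [ 0.4 -0.  -1.4]
edge [ 83.5 112.5 112.5 112.5 112.5 120.  121.5 112.5 112.5 112.5  83.5] centre along tool x (mm): 30.5
d [ 0.1 -1.6]
```

View pics/w10.png

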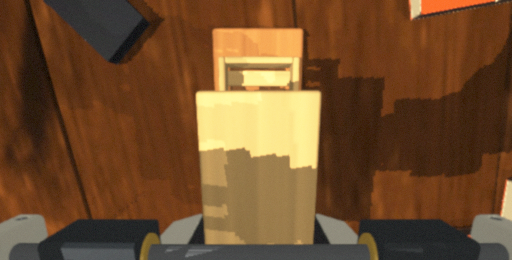

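The cover is held level and square, with its near edge at row 91. Lower it.

Emit:
move_arm(rows=[[0,-1.5,-15,0,1],[0,0,-12,0,1],[0,0,-6,0,1],[0,0,-4,0,1],[0,0,-2,0,1],[0,0,0,0,1]])

```text
time: 34.4
tool_pos: [0.5573, -0.0271, 0.0785]
tool_rot: [3.142, -0.0, 3.016]
contact_force: [0.6, -0.8, -2.2]
opening: 0.0652
grip_force: 35.0
```

Emit:
move_arm(rows=[[0,0,-2,0,1],[0,0,0,0,1]])

```text
time: 34.6
tool_pos: [0.5573, -0.0273, 0.0766]
tool_rot: [3.142, 0.0, 3.016]
contact_force: [-0.3, 0.6, -0.8]
opening: 0.0655
grip_force: 35.0
```

Emit:
move_arm(rows=[[0,0,-1,0,1],[0,0,0,0,1]])

```text
time: 34.8
tool_pos: [0.5574, -0.0273, 0.0765]
tool_rot: [3.142, 0.001, 3.016]
contact_force: [-1.6, -0.3, 5.5]
opening: 0.0655
grip_force: 35.0
```

The cover is seated. Release it, then go for the first matchbox at (0.687, 0.208), turning the wrist on the way.

Emit:
move_arm(rows=[[0,0,1,0,-1],[0,0,0,0,-1],[0,0,0,0,-1],[0,0,0,0,-1],[0,0,20,0,-1],[0,0,30,0,-1],[0,0,20,0,-1]])

```text
time: 35.5
tool_pos: [0.5577, -0.0273, 0.1481]
tool_rot: [3.142, 0.001, 3.016]
contact_force: [0.0, -0.8, -0.0]
opening: 0.0918
grip_force: 0.0
```

Emit:
move_arm(rows=[[13,23,0,-0.14,-1],[13,24,0,-0.14,-1],[13,24,0,-0.14,-1],[13,24,0,-0.14,-1],[13,24,0,-0.14,-1],[13,24,0,-0.14,-1],[13,23,0,-0.14,-1],[13,23,0,-0.14,-1],[13,23,0,-0.14,-1],[13,23,0,-0.14,-1],[0,0,0,-0.105,-1],[0,0,0,0,-1]])

```text
time: 36.7
tool_pos: [0.6871, 0.2085, 0.1456]
tool_rot: [-3.141, 0.0, 1.511]
contact_force: [0.2, -0.3, 0.7]
opening: 0.0917
grip_force: 0.0
```

Emit:
move_arm(rows=[[0,0,-40,0,-1],[0,0,-40,0,-1],[0,0,-30,0,-1],[0,0,0,0,-1],[0,0,0,0,-1]])

```text
time: 37.2
tool_pos: [0.6875, 0.2073, 0.0371]
tool_rot: [3.142, 0.0, 1.512]
contact_force: [1.6, -0.9, 0.9]
opening: 0.0913
grip_force: 0.0
```

```bash
python3 - <<'E'
from h import *
hand(.02,half=.055,kind="box",half_w=.022);sides(.02,x=.05,kind="box")
E
```

```text
t 37.2 pos [0.6875 0.2073 0.0371] yaw 1.5119 open 0.0913 grip 0.0 F [ 1.6 -0.9  0.9]
edge [55.  55.  55.  55.  55.  55.  55.  55.  55.  56.5 56.5] centre along tool x (mm): 0.0
x,centre,width mm:
 [[35.  -7.5 56. ]
 [38.  -7.5 56. ]
 [41.  -7.5 56. ]
 [44.  -7.2 55.5]
 [47.  -7.7 56.5]
 [50.  -7.7 55.5]]
```

The box sits 7.5 mm nearer the robot than the top fit said. I'll trim and grip.

Emit:
move_arm(rows=[[-7.5,-1,-10,0,-1],[0,0,-25,0,-1],[0,0,-17,0,-1],[0,0,-10,0,-1],[0,0,0,0,-1]])

```text
time: 37.8
tool_pos: [0.6798, 0.2067, -0.0254]
tool_rot: [-3.142, 0.0, 1.511]
contact_force: [-1.0, 0.1, 0.4]
opening: 0.0918
grip_force: 0.0
```

Emit:
move_arm(rows=[[0,0,0,0,1],[0,0,0,0,1],[0,0,0,0,1],[0,0,0,0,1],[0,0,0,0,1],[0,0,0,0,1],[0,0,0,0,1],[0,0,0,0,1],[0,0,0,0,1]], newtons=20)

```text
time: 38.7
tool_pos: [0.6801, 0.2068, -0.0251]
tool_rot: [3.141, -0.0, 1.511]
contact_force: [-0.2, 0.5, 3.8]
opening: 0.0563
grip_force: 20.0
```

Emit:
move_arm(rows=[[0,0,15,0,1],[0,0,45,0,1],[0,0,50,0,1],[0,0,50,0,1],[0,0,10,0,1],[0,0,0,0,1]], newtons=30)

```text
time: 39.3
tool_pos: [0.6809, 0.2071, 0.1482]
tool_rot: [3.136, -0.001, 1.511]
contact_force: [-0.9, -0.0, -1.2]
opening: 0.0559
grip_force: 30.0
```

Emit:
move_arm(rows=[[-12,-23,0,0.14,1],[-12,-24,0,0.14,1],[-12,-24,0,0.14,1],[-12,-24,0,0.14,1],[-12,-24,0,0.14,1],[-12,-23,0,0.14,1],[-12,-23,0,0.14,1],[-13,-23,0,0.14,1],[-13,-23,0,0.14,1],[-13,-23,0,0.14,1],[0,0,0,0.105,1],[0,0,0,0,1]])

```text
time: 40.5
tool_pos: [0.5552, -0.0277, 0.1426]
tool_rot: [3.141, -0.004, 3.015]
contact_force: [-0.6, 0.5, -2.1]
opening: 0.0556
grip_force: 30.0
```

```bash
python3 - <<'E'
from h import *
z=monitor.observe()["tool_pos"][2]
hand(z+.045,half=.055,kind="box",half_w=.022)
s=monitor.observe()["tool_pos"];print("d",((np.array([.5573,-.0272])-s[:2])*1e3).round(1))
E
```

```text
t 40.5 pos [ 0.5552 -0.0277  0.1426] yaw 3.0152 open 0.0556 grip 29.998493492603302 F [-0.6  0.5 -2.1]
edge [58.  77.5 94.5 94.5 94.5 94.5 94.5 94.5 94.5 94.5 77.5] centre along tool x (mm): 39.5
d [1.7 0. ]
```

Emit:
move_arm(rows=[[2.5,0,-15,0,1],[0,0,-15,0,1],[0,0,-8,0,1],[0,0,-5,0,1],[0,0,-3,0,1],[0,0,0,0,1]])

```text
time: 41.15
tool_pos: [0.5592, -0.0271, 0.0983]
tool_rot: [3.141, -0.0, 3.016]
contact_force: [0.1, -0.1, 0.4]
opening: 0.0559
grip_force: 30.0
```

Emit:
move_arm(rows=[[0,0,-1,0,1],[0,0,0,0,1]])

```text
time: 41.35
tool_pos: [0.5595, -0.0273, 0.0979]
tool_rot: [3.142, 0.001, 3.016]
contact_force: [-0.4, 0.5, -0.8]
opening: 0.0561
grip_force: 30.0
```

```bash
python3 - <<'E'
s=open("h.py").read()
s=s.replace('    if kind=="box": m','    if kind=="red": m=(((H<9)|(H>174))&(S>160)&(V>110))\n    elif kind=="box": m')
open("h.py","w").write(s)
E
python3 - <<'E'
from h import *
z=monitor.observe()["tool_pos"][2]
hand(z+.045,half=.055,kind="red",half_w=.022)
sides(z+.045,x=.05,kind="red")
E
```

```text
t 41.35 pos [ 0.5595 -0.0273  0.0979] yaw 3.0156 open 0.0561 grip 29.99988555908203 F [-0.4  0.5 -0.8]
edge [52.5 53.5 52.  53.  49.5 56.  56.  50.  48.5 49.5] centre along tool x (mm): -2.7
x,centre,width mm:
 [[35.   0.8 53.5]
 [38.   0.8 53.5]
 [41.   0.8 54.5]
 [44.  -3.2 45.5]
 [47.  -3.5 46. ]
 [50.  -7.2 37.5]]
```

Emit:
move_arm(rows=[[-2,0.3,0,0,1],[0,0,-2,0,1],[0,0,-1.5,0,1],[0,0,0,0,1]])

```text
time: 41.85
tool_pos: [0.5572, -0.027, 0.0939]
tool_rot: [3.141, -0.0, 3.016]
contact_force: [-0.1, -0.3, -0.5]
opening: 0.0558
grip_force: 30.0
```

Emit:
move_arm(rows=[[0,0,-1,0,1],[0,0,0,0,1]])

```text
time: 42.05
tool_pos: [0.5573, -0.027, 0.0938]
tool_rot: [3.142, 0.001, 3.016]
contact_force: [-2.3, 0.2, 6.1]
opening: 0.0561
grip_force: 30.0
```

Emit:
move_arm(rows=[[0,0,1,0,-1],[0,0,0,0,-1],[0,0,0,0,-1],[0,0,0,0,-1],[0,0,20,0,-1],[0,0,40,0,-1]])

```text
time: 42.65
tool_pos: [0.5551, -0.0266, 0.1517]
tool_rot: [3.141, -0.007, 3.016]
contact_force: [0.5, -0.3, 0.3]
opening: 0.0913
grip_force: 0.0
```

Emit:
move_arm(rows=[[5,25,0,-0.13,-1],[6,30,0,-0.13,-1],[6,30,0,-0.13,-1],[6,30,0,-0.13,-1],[6,30,0,-0.13,-1],[6,30,0,-0.13,-1],[6,30,0,-0.13,-1],[6,30,0,-0.13,-1],[5,30,0,-0.13,-1],[5,30,0,-0.13,-1],[5,30,0,-0.13,-1],[4,25,0,-0.075,-1]])

```text
time: 43.85
tool_pos: [0.6231, 0.3247, 0.1536]
tool_rot: [-3.141, 0.0, 1.507]
contact_force: [-0.6, 0.0, -0.4]
opening: 0.0917
grip_force: 0.0
```

Emit:
move_arm(rows=[[0,0,-40,0,-1],[0,0,-40,0,-1],[0,0,-38,0,-1],[0,0,0,0,-1],[0,0,0,0,-1]])

```text
time: 44.35
tool_pos: [0.6234, 0.323, 0.0362]
tool_rot: [-3.141, 0.0, 1.511]
contact_force: [0.2, 0.1, 0.5]
opening: 0.092
grip_force: 0.0
```

```bash
cat > chk.py <<'E'
from h import *
hand(.02,half=.055,kind="box",half_w=.022);sides(.02,x=.05,kind="box")
E
python3 chk.py; python3 - <<'E'
from h import *
b,C=shoot("top");np.save("t3.npy",b)
t=-.1255;c,s=np.cos(t),np.sin(t);z=.139
def S(xs,ys):
    X,Y=np.meshgrid(xs,ys);P=np.c_[(.5225+c*X-s*Y).ravel(),(-.0211+s*X+c*Y).ravel(),np.full(X.size,z)]
    uv=proj(C,P).astype(np.float32);return cv2.remap(mask(b,"red").astype(np.float32),uv[None,:,0],uv[None,:,1],cv2.INTER_LINEAR)[0].reshape(X.shape)
xs=np.arange(-.06,.13,.001);ys=np.arange(-.06,.06,.001);m=S(xs,ys)>.5
i=np.where(m.sum(0)>25)[0];j=np.where(m.sum(1)>50)[0];print("box on tower: x",xs[i[[0,-1]]],"y",ys[j[[0,-1]]])
E
```

```text
t 44.35 pos [0.6234 0.323  0.0362] yaw 1.5107 open 0.092 grip 0.0 F [0.2 0.1 0.5]
edge [54.  53.5 53.5 55.  55.  53.5 53.5 53.5 53.5 54.  54. ] centre along tool x (mm): -1.5
x,centre,width mm:
 [[35.   2.  56. ]
 [38.   1.8 55.5]
 [41.   1.8 55.5]
 [44.   1.8 55.5]
 [47.   2.  56. ]
 [50.   1.8 56.5]]Traceback (most recent call last):
  File "<stdin>", line 8, in <module>
IndexError: index 0 is out of bounds for axis 0 with size 0
```

Emit:
move_arm(rows=[[1.8,-2.5,-10,0,-1],[0,0,-25,0,-1],[0,0,-17,0,-1],[0,0,-9.5,0,-1],[0,0,0,0,-1]])

```text
time: 45.0
tool_pos: [0.6244, 0.3201, -0.0267]
tool_rot: [-3.14, 0.001, 1.511]
contact_force: [-0.3, 0.6, 0.2]
opening: 0.0919
grip_force: 0.0
```

Emit:
move_arm(rows=[[0,0,0,0,1],[0,0,0,0,1],[0,0,0,0,1],[0,0,0,0,1],[0,0,0,0,1],[0,0,0,0,1],[0,0,0,0,1],[0,0,0,0,1],[0,0,0,0,1],[0,0,15,0,1],[0,0,45,0,1],[0,0,50,0,1]])

```text
time: 46.2
tool_pos: [0.6234, 0.32, 0.0841]
tool_rot: [-3.137, 0.002, 1.511]
contact_force: [1.5, 0.4, 0.2]
opening: 0.0557
grip_force: 30.0
```

```bash
python3 - <<'E'
from h import *
b=np.load("t3.npy");C=cam("top")
t=-.1255;c,s=np.cos(t),np.sin(t);z=.139
u=proj(C,[[.5573,-.027,z]])[0].round().astype(int);print(u)
h=cv2.cvtColor(b,cv2.COLOR_RGB2HSV)
for dy in range(-40,41,4): print(dy,b[u[1]+dy,u[0]],h[u[1]+dy,u[0],0],end="|")
print()
for dx in range(-24,25,2): print(dx,b[u[1],u[0]+dx],h[u[1],u[0]+dx,0],end="|")
s=monitor.observe();print(s["grip_force"],s["opening"])
E
```

```text
[280 183]
-40 [96 81 69] 13|-36 [73 43 27] 10|-32 [93 50 22] 12|-28 [98 50 19] 12|-24 [227 196 136] 20|-20 [226 195 138] 19|-16 [212  99  51] 9|-12 [214 108  57] 10|-8 [213 101  51] 9|-4 [213  97  43] 10|0 [229 173 135] 12|4 [213  99  45] 10|8 [215 110  59] 10|12 [214 102  47] 10|16 [213 100  46] 10|20 [125  92  61] 15|24 [221 189 131] 19|28 [226 194 136] 19|32 [136 109  73] 17|36 [120  95  64] 17|40 [151 121  81] 17|
-24 [85 47 21] 12|-22 [57 34 17] 13|-20 [73 43 21] 13|-18 [71 35 17] 10|-16 [81 46 18] 13|-14 [144  99  55] 15|-12 [134  96  59] 15|-10 [177 141  98] 16|-8 [214 101  48] 10|-6 [215 102  54] 9|-4 [214 102  52] 9|-2 [237 203 170] 15|0 [229 173 135] 12|2 [233 196 162] 14|4 [214 116  70] 10|6 [215 100  50] 9|8 [213 100  49] 9|10 [215 167 111] 16|12 [181 121  72] 13|14 [92 55 26] 13|16 [100  55  28] 11|18 [103  62  32] 13|20 [107  57  30] 11|22 [105  58  29] 11|24 [103  61  33] 12|29.999076426029205 0.05571780965457157
```

Emit:
move_arm(rows=[[0,0,45,0,1],[0,0,35,0,1],[0,0,0,0,1]])

```text
time: 46.5
tool_pos: [0.6275, 0.3217, 0.1724]
tool_rot: [3.131, -0.005, 1.511]
contact_force: [0.5, 0.5, 0.3]
opening: 0.0559
grip_force: 30.0
```

Emit:
move_arm(rows=[[-5,-25,0,0.13,1],[-6,-30,0,0.13,1],[-6,-30,0,0.13,1],[-6,-30,0,0.13,1],[-6,-30,0,0.13,1],[-6,-30,0,0.13,1],[-6,-30,0,0.13,1],[-6,-30,0,0.13,1],[-6,-30,0,0.13,1],[-6,-30,0,0.13,1],[-5,-30,0,0.13,1],[-3,-22,0,0.075,1]])

```text
time: 47.7
tool_pos: [0.5569, -0.028, 0.1641]
tool_rot: [-3.142, -0.002, 3.02]
contact_force: [-0.1, -0.2, -1.0]
opening: 0.0558
grip_force: 30.0
```

Emit:
move_arm(rows=[[0,0,0,0,1],[0,0,0,0,1],[0,0,0,0,1]])

```text
time: 48.0
tool_pos: [0.5579, -0.0255, 0.1643]
tool_rot: [3.141, -0.001, 3.015]
contact_force: [-0.3, 0.7, -1.0]
opening: 0.0556
grip_force: 30.0
```

```bash
sed -i 's/m=(((H<9)|(H>174))&(S>160)&(V>110))/m=((H<14)|(H>174))\&(S>140)\&(V>170)/' h.py; python3 - <<'E'
from h import *
b=np.load("t3.npy");C=cam("top");Q=np.array([.5225,-.0211]);t=-.1255
p,e,m=fit(b,C,"red",proj(C,[[.5573,-.027,.139]])[0]+[6,0],[t],z=.119,shape="box")
print("top box1",p.round(4),round(e,2),m)
s=monitor.observe()["tool_pos"];z=s[2]
hand(z+.045,half=.055,kind="red",half_w=.022);sides(z+.045,x=.045,kind="red")
print("d",((np.array([.5573,-.027])-s[:2])*1e3).round(1))
E
```

```text
top box1 [ 0.5608 -0.0272 -0.1249] 0.47 115
t 48.0 pos [ 0.5579 -0.0255  0.1643] yaw 3.0154 open 0.0556 grip 29.999383091926575 F [-0.3  0.7 -1. ]
edge [58.  61.5 62.  62.  62.  56.5 61.5 61.5 61.5 61.5 56.5] centre along tool x (mm): 6.5
x,centre,width mm:
 [[ 35.  -23.7   5.5]
 [ 37.  -23.    7. ]
 [ 39.  -22.7   7.5]
 [ 41.    0.3  53.5]
 [ 43.    0.8  55.5]
 [ 45.    0.8  54.5]]
d [-0.6 -1.5]
```

Emit:
move_arm(rows=[[-0.6,-1.5,-15,0,1],[0,0,-15,0,1],[0,0,-8,0,1],[0,0,-5,0,1],[0,0,-3,0,1],[0,0,0,0,1],[0,0,0,0,1]])

```text
time: 48.8
tool_pos: [0.5578, -0.028, 0.119]
tool_rot: [3.142, 0.001, 3.016]
contact_force: [-0.1, 0.0, -1.4]
opening: 0.0561
grip_force: 30.0
```

Emit:
move_arm(rows=[[0,0,-2,0,1],[0,0,0,0,1]])

```text
time: 49.0
tool_pos: [0.5575, -0.028, 0.1166]
tool_rot: [3.142, 0.0, 3.016]
contact_force: [-0.3, -0.0, -1.2]
opening: 0.0554
grip_force: 30.0
```

Emit:
move_arm(rows=[[0,1,-1.5,0,1],[0,0,0,0,1]])

```text
time: 49.2
tool_pos: [0.5576, -0.027, 0.1152]
tool_rot: [3.142, 0.001, 3.016]
contact_force: [0.6, -0.7, 0.4]
opening: 0.0559
grip_force: 30.0
```

Emit:
move_arm(rows=[[0,0,-1,0,1],[0,0,0,0,1]])

```text
time: 49.4
tool_pos: [0.5577, -0.027, 0.1151]
tool_rot: [3.142, 0.001, 3.016]
contact_force: [-2.2, -0.1, 6.5]
opening: 0.0556
grip_force: 30.0
```

Emit:
move_arm(rows=[[0,0,1,0,-1],[0,0,0,0,-1],[0,0,0,0,-1],[0,0,0,0,-1],[0,0,20,0,-1],[0,0,40,0,-1]])

```text
time: 50.0
tool_pos: [0.5554, -0.0266, 0.1726]
tool_rot: [3.141, -0.007, 3.016]
contact_force: [0.1, -0.1, 0.2]
opening: 0.0915
grip_force: 0.0
```

Emit:
move_arm(rows=[[-14,18,0,-0.12,-1],[-16,21,0,-0.12,-1],[-16,21,0,-0.12,-1],[-16,21,0,-0.12,-1],[-16,21,0,-0.12,-1],[-16,21,0,-0.12,-1],[-16,21,0,-0.12,-1],[-16,21,0,-0.12,-1],[-16,21,0,-0.12,-1],[-16,22,0,-0.12,-1],[-16,22,0,-0.12,-1],[0,0,0,-0.054,-1]])

```text
time: 51.2
tool_pos: [0.3816, 0.2049, 0.175]
tool_rot: [-3.141, -0.001, 1.64]
contact_force: [0.5, -0.1, 0.3]
opening: 0.0915
grip_force: 0.0
```

Emit:
move_arm(rows=[[0,0,-45,0,-1],[0,0,-45,0,-1],[0,0,-45,0,-1],[0,0,-5,0,-1],[0,0,0,0,-1],[0,0,0,0,-1]])

```text
time: 51.8
tool_pos: [0.3849, 0.2035, 0.0367]
tool_rot: [3.139, -0.001, 1.642]
contact_force: [0.5, -0.5, 0.9]
opening: 0.0918
grip_force: 0.0
```

```bash
python3 chk.py; python3 - <<'E'
from h import *
b,C=shoot("top");np.save("t4.npy",b)
p,e,m=fit(b,C,"red",proj(C,[[.5573,-.027,.16]])[0]+[6,0],[-.125],z=.14,shape="box")
print("top box2",p.round(4),round(e,2),m)
E
```

```text
t 51.8 pos [0.3849 0.2035 0.0367] yaw 1.6418 open 0.0918 grip 0.0 F [ 0.5 -0.5  0.9]
edge [60.  60.  59.5 59.5 58.5 58.5 58.5 58.  58.  57.  57. ] centre along tool x (mm): 3.5
x,centre,width mm:
 [[35.  -2.5 55. ]
 [38.  -2.2 54.5]
 [41.  -2.2 54.5]
 [44.  -2.  55. ]
 [47.  -2.5 55. ]
 [50.  -2.5 55. ]]
top box2 [ 0.5611 -0.0269 -0.1237] 0.57 110
```

Box 2 is flush on box 1 by the top camera, to about 0.3 mm. Grip the third box.

Emit:
move_arm(rows=[[-2.5,2,-10,0,-1],[0,0,-25,0,-1],[0,0,-17,0,-1],[0,0,-10,0,-1],[0,0,0,0,-1],[0,0,0,0,-1]])

```text
time: 52.55
tool_pos: [0.3812, 0.2052, -0.0267]
tool_rot: [3.141, -0.0, 1.642]
contact_force: [-0.1, -0.2, -0.1]
opening: 0.0917
grip_force: 0.0
```

Emit:
move_arm(rows=[[0,0,0,0,1],[0,0,0,0,1],[0,0,0,0,1],[0,0,0,0,1],[0,0,0,0,1],[0,0,0,0,1],[0,0,0,0,1],[0,0,0,0,1],[0,0,0,0,1]])

```text
time: 53.45
tool_pos: [0.3812, 0.2051, -0.0268]
tool_rot: [3.141, -0.0, 1.642]
contact_force: [-0.1, -0.6, 4.4]
opening: 0.0561
grip_force: 30.0
```

Emit:
move_arm(rows=[[0,0,15,0,1],[0,0,45,0,1],[0,0,50,0,1],[0,0,50,0,1],[0,0,50,0,1],[0,0,0,0,1],[0,0,0,0,1]])

```text
time: 54.15
tool_pos: [0.3811, 0.2051, 0.1836]
tool_rot: [3.14, -0.0, 1.642]
contact_force: [-0.3, 0.5, -0.7]
opening: 0.0558
grip_force: 30.0
```

```bash
python3 - <<'E'
from h import *
z=monitor.observe()["tool_pos"][2]
hand(z+.045,half=.055,kind="red",half_w=.022)
sides(z+.045,x=.05,kind="red")
E
```

```text
t 54.15 pos [0.3811 0.2051 0.1836] yaw 1.6419 open 0.0558 grip 29.99984711408615 F [-0.3  0.5 -0.7]
edge [52.] centre along tool x (mm): -3.0
x,centre,width mm:
 [[47.  23.5  7. ]
 [50.  23.3  6.5]]
```

Emit:
move_arm(rows=[[14,-18,0,0.12,1],[16,-21,0,0.12,1],[16,-21,0,0.12,1],[16,-21,0,0.12,1],[16,-21,0,0.12,1],[16,-21,0,0.12,1],[16,-21,0,0.12,1],[16,-21,0,0.12,1],[16,-21,0,0.12,1],[16,-22,0,0.12,1],[16,-22,0,0.12,1],[2,-2,0,0.054,1]])

```text
time: 55.45
tool_pos: [0.5573, -0.0294, 0.1801]
tool_rot: [-3.141, -0.004, 3.017]
contact_force: [0.0, 1.3, -0.4]
opening: 0.056
grip_force: 30.0
```

Emit:
move_arm(rows=[[0,0,0,0,1],[0,0,0,0,1],[0,0,0,0,1]])

```text
time: 55.75
tool_pos: [0.5563, -0.0263, 0.1822]
tool_rot: [3.141, -0.002, 3.015]
contact_force: [-0.5, 0.1, -0.2]
opening: 0.0561
grip_force: 30.0
```

```bash
python3 - <<'E'
from h import *
s=monitor.observe()["tool_pos"];z=s[2]
im,C=hand(z+.045,half=.055,kind="red",half_w=.022)
print("d",((np.array([.5576,-.027])-s[:2])*1e3).round(1))
cv2.imwrite("pics/w11.png",cv2.resize(im[:240,150:370,::-1],None,fx=2.5,fy=2.5,interpolation=cv2.INTER_CUBIC))
E
```

```text
t 55.75 pos [ 0.5563 -0.0263  0.1822] yaw 3.0152 open 0.0561 grip 29.99986857175827 F [-0.5  0.1 -0.2]
edge [52.  79.5 61.  61.5 59.5 52.  52.  60.5 60.  93.  52. ] centre along tool x (mm): 5.0
d [ 1.3 -0.7]
```

View pics/w11.png

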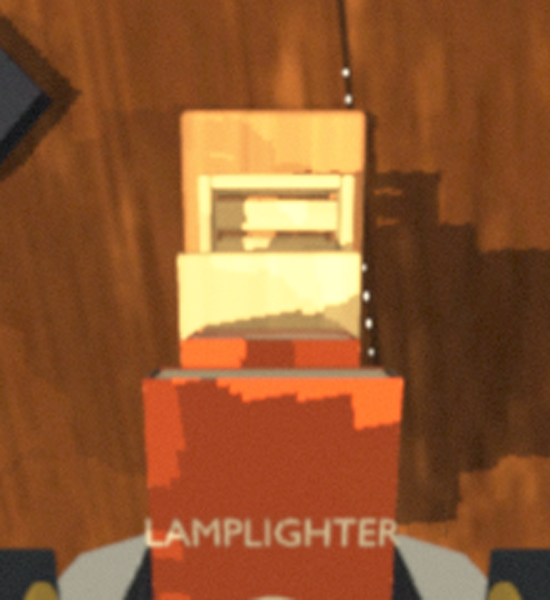

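Held box's near top edge is at about pixel (259.5,151), with box 2's near top edge at (258,136) and the cover's at (257.5,101.5).

```bash
python3 - <<'E'
from h import *
C=cam("wrist");z=monitor.observe()["tool_pos"][2]
for n,u,v,zz,h in(("held",150+274/2.5,378/2.5,z+.0468,55),("box2",150+270/2.5,341/2.5,.160,55),("cover",150+269/2.5,254/2.5,.119,82),("board",150+272.5/2.5,112/2.5,.009,115)):
    p=unproj(C,(u-.3,v-.3),zz)[:2]-[.5225,-.0211];t=-.1255
    q=np.array([np.cos(t)*p[0]+np.sin(t)*p[1],-np.sin(t)*p[0]+np.cos(t)*p[1]])*1e3;print(n,"centre",(q+[h,0]).round(1))
E
```

```text
held centre [36.9  0.3]
box2 centre [35.2 -0.7]
cover centre [35.  -1.2]
board centre [-2.3  0.2]
```

Emit:
move_arm(rows=[[-1.6,-0.8,-15,0,1],[0,0,-14,0,1],[0,0,-8,0,1],[0,0,-4,0,1],[0,0,-2,0,1],[0,0,0,0,1],[0,0,0,0,1]])

```text
time: 56.5
tool_pos: [0.5557, -0.0278, 0.1405]
tool_rot: [3.142, 0.001, 3.016]
contact_force: [0.2, -0.8, -0.3]
opening: 0.0563
grip_force: 30.0
```

Emit:
move_arm(rows=[[-0.8,0.6,-2.5,0,1],[0,0,0,0,1],[0,0,0,0,1]])

```text
time: 56.8
tool_pos: [0.5545, -0.0271, 0.1376]
tool_rot: [3.142, 0.0, 3.016]
contact_force: [0.3, -0.2, -1.3]
opening: 0.0559
grip_force: 30.0
```

Emit:
move_arm(rows=[[0,0,-2,0,1],[0,0,0,0,1]])

```text
time: 57.0
tool_pos: [0.5544, -0.0271, 0.1353]
tool_rot: [3.141, -0.0, 3.016]
contact_force: [0.2, 1.4, 0.1]
opening: 0.0561
grip_force: 30.0
```

Emit:
move_arm(rows=[[0,0,-1,0,1],[0,0,0,0,1]])

```text
time: 57.2
tool_pos: [0.5546, -0.0272, 0.1346]
tool_rot: [3.141, 0.0, 3.016]
contact_force: [0.0, 0.1, 0.7]
opening: 0.0559
grip_force: 30.0
```

Emit:
move_arm(rows=[[0,0,-1,0,1],[0,0,0,0,1]])

```text
time: 57.4
tool_pos: [0.5548, -0.0272, 0.1346]
tool_rot: [3.142, 0.001, 3.016]
contact_force: [-2.4, 0.4, 6.4]
opening: 0.0558
grip_force: 30.0
```

Seated. Release, back away to the left, and check with the top camera by numbers.

Emit:
move_arm(rows=[[0,0,1,0,-1],[0,0,0,0,-1],[0,0,0,0,-1],[0,0,0,0,-1],[0,0,15,0,-1],[0,0,30,0,-1],[0,0,30,0,-1]])

```text
time: 58.1
tool_pos: [0.5541, -0.0271, 0.2098]
tool_rot: [3.141, -0.002, 3.016]
contact_force: [1.7, -0.2, 1.3]
opening: 0.0917
grip_force: 0.0
```

Emit:
move_arm(rows=[[-10,35,0,0,-1],[-15,45,0,0,-1],[-15,45,0,0,-1],[-15,45,0,0,-1],[-15,45,0,0,-1],[-15,45,0,0,-1],[-15,45,0,0,-1],[-15,40,0,0,-1],[0,0,0,0,-1],[0,0,0,0,-1]])

```text
time: 59.1
tool_pos: [0.4391, 0.3184, 0.2092]
tool_rot: [-3.141, -0.0, 3.018]
contact_force: [0.3, -0.0, -0.8]
opening: 0.0918
grip_force: 0.0
```

```bash
python3 - <<'E'
from h import *
b,C=shoot("top");np.save("t5.npy",b);s,D=shoot("scene");np.save("s5.npy",s)
p,e,m=fit(b,C,"red",proj(C,[[.5573,-.027,.18]])[0]+[6,0],[-.125],z=.161,shape="box");print("box3 top",p.round(4),round(e,2),m)
t=-.1255;B=np.array([.5225,-.0211]);R2=np.array([[np.cos(t),-np.sin(t)],[np.sin(t),np.cos(t)]])
def prof(z,xs,ys=np.linspace(-.015,.015,7)):
    a=0
    for y in ys:
        P=np.c_[(R2@np.c_[xs,np.full_like(xs,y)].T).T+B,np.full_like(xs,z)];uv=proj(C,P).astype(np.float32)
        a=a+cv2.remap(b.astype(np.float32),uv[None,:,0],uv[None,:,1],cv2.INTER_LINEAR)[0]
    a/=len(ys);g=np.abs(np.diff(a,axis=0)).sum(1);return xs,a,g
for n,z,l,h in(("cover -x",.119,-.06,-.03),("cover +x",.119,.105,.135),("tray1 +x",.059,.1,.135)):
    xs,a,g=prof(z,np.arange(l,h,.002));print(n,[(round(x*1e3),*q.astype(int)[:2]) for x,q in zip(xs,a)])
# scene: red tower outline vs model of 3 stacked boxes
H=hull(D,box(.11,.057,0,.062),[.5571,-.027,t],.119).reshape(-1,2)
cs,_=cv2.findContours(mask(s,"box"),cv2.RETR_EXTERNAL,cv2.CHAIN_APPROX_NONE)
c=max(cs,key=lambda c:cv2.pointPolygonTest(c,tuple(map(float,H.mean(0))),True));print("scene model",cv2.boundingRect(H),"seen",cv2.boundingRect(c))
E
```

```text
box3 top [ 0.5618 -0.0281 -0.1083] 0.5 114
cover -x [(-60, np.int64(153), np.int64(125)), (-58, np.int64(142), np.int64(114)), (-56, np.int64(135), np.int64(107)), (-54, np.int64(134), np.int64(107)), (-52, np.int64(129), np.int64(104)), (-50, np.int64(120), np.int64(96)), (-48, np.int64(128), np.int64(102)), (-46, np.int64(165), np.int64(136)), (-44, np.int64(207), np.int64(176)), (-42, np.int64(220), np.int64(189)), (-40, np.int64(219), np.int64(187)), (-38, np.int64(217), np.int64(186)), (-36, np.int64(216), np.int64(185)), (-34, np.int64(215), np.int64(183)), (-32, np.int64(213), np.int64(181))]
cover +x [(105, np.int64(212), np.int64(99)), (107, np.int64(212), np.int64(103)), (109, np.int64(214), np.int64(117)), (111, np.int64(218), np.int64(146)), (113, np.int64(221), np.int64(176)), (115, np.int64(217), np.int64(184)), (117, np.int64(185), np.int64(149)), (119, np.int64(129), np.int64(87)), (121, np.int64(102), np.int64(56)), (123, np.int64(101), np.int64(54)), (125, np.int64(101), np.int64(55)), (127, np.int64(100), np.int64(55)), (129, np.int64(100), np.int64(55)), (131, np.int64(100), np.int64(55)), (133, np.int64(100), np.int64(55)), (135, np.int64(100), np.int64(56))]
tray1 +x [(100, np.int64(212), np.int64(99)), (102, np.int64(212), np.int64(99)), (104, np.int64(212), np.int64(100)), (106, np.int64(213), np.int64(104)), (108, np.int64(214), np.int64(112)), (110, np.int64(214), np.int64(118)), (112, np.int64(213), np.int64(115)), (114, np.int64(212), np.int64(105)), (116, np.int64(212), np.int64(100)), (118, np.int64(212), np.int64(99)), (120, np.int64(212), np.int64(99)), (122, np.int64(212), np.int64(99)), (124, np.int64(212), np.int64(100)), (126, np.int64(212), np.int64(106)), (128, np.int64(214), np.int64(127)), (130, np.int64(217), np.int64(156)), (132, np.int64(220), np.int64(181)), (134, np.int64(211), np.int64(177))]
scene model (251, 150, 45, 41) seen (255, 151, 41, 21)
```

The cover is centred at +35.7 mm over tray 3 (about +35 mm), the boxes agree to about 1 mm, and the robot is clear. Handing in.

```bash
python3 -c "
from cell import workorder
print(workorder.hand_in())"
```

```text
the job is handed in; nothing more can be done
None
```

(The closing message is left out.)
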